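Unload the stud slides from the clamped tag stand

TASK

Clear the tag stand for the day: swing its toggle clamp arm up past centre so it stays open, draw every stud slide level out of its channel, and lay each one flat and square in a pocket of the plywood tray, tongue in the notch (any pocket will do, one slide each). With all the slides in the tray, swing the clamp arm back down across the empty stand; leave the hoof block, saucer, whetstone and nozzle where they are.

Things in the scene. Friction and masses are not known exactly. Their poses are not given: they have to be found in the camera images.
- stand: grey polymer stand fixed to the shelf, origin on the shelf under its middle; four level parallel channels along its x axis at y = +75, +25, -25, -75 mm, open at the front (-x face, at x = -44 mm), closed at the back. Lips over the channels (top 30 mm above the shelf) hold the slides down; grip tabs stand up through the slot between the lips, 27 mm wide
- channel1 (a point): floor of the front mouth of the channel at the stand's y = +75 mm; 10 mm above the shelf. Channels are 41 wide and 14 high, so a slab has 1.5 mm play each side and 2 mm above. A slide at home has its point within 6 mm of the stand's x = 0; it is clear of the channel when its point is farther out than x = -106 mm (stand frame)
- channel2 (a point): the same for the channel at y = +25 mm
- channel3 (a point): the same for the channel at y = -25 mm
- channel4 (a point): the same for the channel at y = -75 mm
- clamp (a joint): toggle clamp arm (steel bar 12 x 14 mm): 0 rad = down, lying along the stand's -y, 45 mm above the shelf, close in front of all grip tabs so that no slide can come out; grows as it swings up; 1.57 = upright; 1.95 = stop, leaning open over the stand's +y side. Past the upright its weight carries it to the stop, before it back down; no spring or latch; under 2 N moves it
- clamp_grip (a point): a point on the clamp arm's handle, a round black bar 14 mm across and 54 mm long, parallel to the stand's x axis, sticking out forwards (-x) from the arm's tip; the point lies 30 mm out from the arm's face, on the bar's axis, and circles 230 mm from the pivot axis
- clamp_hinge (a point): point on the clamp's pivot axis (parallel to the stand's x), in the plane in which clamp_grip circles; 45 mm above the shelf, 120 mm to +y of the stand's middle
- slide1_mid (a point): steel stud slide: slab 80 long (x) x 38 x 12 high, with a tongue 20 wide, 20 long at its +x end (spans x -40 to +60 mm). Upright grip tab 12 thick (x) x 22 wide (y) at x = y = 0, top 70 mm above the underside. Point: in the tab at x = y = 0, 35 mm above the underside; z up. About 0.2 kg. Starts in channel 1, tongue inward. Three or four of the four slides are present; an absent one is None
- slide2_mid (a point): a slide like slide 1, starts in channel 2; may be absent
- slide3_mid (a point): a slide like slide 1, starts in channel 3; may be absent
- slide4_mid (a point): a slide like slide 1, starts in channel 4; may be absent
- pocket1 (a point): pocket of the loose plywood tray (127 x 217 mm, 18 high, 0.8 kg). Point on the pocket's floor, 8 mm above the tray's underside; walls rise 10 mm above the floor. The pocket is the slide's outline with 2.5 mm play: 85 x 43 about this point, and a 25 wide notch for the tongue at its +x end. A seated slide has the pocket's x, y and yaw, its point 35 mm above this one
- pocket2 (a point): the same, next pocket, 52 mm towards the tray's -y
- pocket3 (a point): the same, third pocket, another 52 mm towards -y
- pocket4 (a point): the same, last pocket, another 52 mm towards -y
- hoof_block_mid (a point): blue rubber hoof block 100 x 70 x 45, its centre; bystander
- saucer_mid (a point): white ceramic saucer 124 across, 17 high, its centre; bystander
- whetstone_mid (a point): grey whetstone 150 x 55 x 25, its centre; bystander
- nozzle_mid (a point): upright brass dosing nozzle 48 across the foot, 85 high, its centre (half-way up); bystander

How it is judged:
On the way, in this order (a step that is already met when the one before it is completed fails the run):
1. the clamp arm has been swung up past centre and rests open (value of joint clamp above 1.75 rad), for 0.2 s.
2. every slide present is seated in a tray pocket while the clamp arm is open (((horizontal distance between slide1_mid and pocket1 below 0.006 m and z of slide1_mid in the frame of pocket1 between 0.031 and 0.039 m and angle between the x axis of slide1_mid and the x axis of pocket1, either way round below 0.09 rad and angle between slide1_mid's own z axis and vertical below 0.06 rad) or (horizontal distance between slide1_mid and pocket2 below 0.006 m and z of slide1_mid in the frame of pocket2 between 0.031 and 0.039 m and angle between the x axis of slide1_mid and the x axis of pocket2, either way round below 0.09 rad and angle between slide1_mid's own z axis and vertical below 0.06 rad) or (horizontal distance between slide1_mid and pocket3 below 0.006 m and z of slide1_mid in the frame of pocket3 between 0.031 and 0.039 m and angle between the x axis of slide1_mid and the x axis of pocket3, either way round below 0.09 rad and angle between slide1_mid's own z axis and vertical below 0.06 rad) or (horizontal distance between slide1_mid and pocket4 below 0.006 m and z of slide1_mid in the frame of pocket4 between 0.031 and 0.039 m and angle between the x axis of slide1_mid and the x axis of pocket4, either way round below 0.09 rad and angle between slide1_mid's own z axis and vertical below 0.06 rad)) and ((horizontal distance between slide2_mid and pocket1 below 0.006 m and z of slide2_mid in the frame of pocket1 between 0.031 and 0.039 m and angle between the x axis of slide2_mid and the x axis of pocket1, either way round below 0.09 rad and angle between slide2_mid's own z axis and vertical below 0.06 rad) or (horizontal distance between slide2_mid and pocket2 below 0.006 m and z of slide2_mid in the frame of pocket2 between 0.031 and 0.039 m and angle between the x axis of slide2_mid and the x axis of pocket2, either way round below 0.09 rad and angle between slide2_mid's own z axis and vertical below 0.06 rad) or (horizontal distance between slide2_mid and pocket3 below 0.006 m and z of slide2_mid in the frame of pocket3 between 0.031 and 0.039 m and angle between the x axis of slide2_mid and the x axis of pocket3, either way round below 0.09 rad and angle between slide2_mid's own z axis and vertical below 0.06 rad) or (horizontal distance between slide2_mid and pocket4 below 0.006 m and z of slide2_mid in the frame of pocket4 between 0.031 and 0.039 m and angle between the x axis of slide2_mid and the x axis of pocket4, either way round below 0.09 rad and angle between slide2_mid's own z axis and vertical below 0.06 rad)) and ((horizontal distance between slide3_mid and pocket1 below 0.006 m and z of slide3_mid in the frame of pocket1 between 0.031 and 0.039 m and angle between the x axis of slide3_mid and the x axis of pocket1, either way round below 0.09 rad and angle between slide3_mid's own z axis and vertical below 0.06 rad) or (horizontal distance between slide3_mid and pocket2 below 0.006 m and z of slide3_mid in the frame of pocket2 between 0.031 and 0.039 m and angle between the x axis of slide3_mid and the x axis of pocket2, either way round below 0.09 rad and angle between slide3_mid's own z axis and vertical below 0.06 rad) or (horizontal distance between slide3_mid and pocket3 below 0.006 m and z of slide3_mid in the frame of pocket3 between 0.031 and 0.039 m and angle between the x axis of slide3_mid and the x axis of pocket3, either way round below 0.09 rad and angle between slide3_mid's own z axis and vertical below 0.06 rad) or (horizontal distance between slide3_mid and pocket4 below 0.006 m and z of slide3_mid in the frame of pocket4 between 0.031 and 0.039 m and angle between the x axis of slide3_mid and the x axis of pocket4, either way round below 0.09 rad and angle between slide3_mid's own z axis and vertical below 0.06 rad)) and ((horizontal distance between slide4_mid and pocket1 below 0.006 m and z of slide4_mid in the frame of pocket1 between 0.031 and 0.039 m and angle between the x axis of slide4_mid and the x axis of pocket1, either way round below 0.09 rad and angle between slide4_mid's own z axis and vertical below 0.06 rad) or (horizontal distance between slide4_mid and pocket2 below 0.006 m and z of slide4_mid in the frame of pocket2 between 0.031 and 0.039 m and angle between the x axis of slide4_mid and the x axis of pocket2, either way round below 0.09 rad and angle between slide4_mid's own z axis and vertical below 0.06 rad) or (horizontal distance between slide4_mid and pocket3 below 0.006 m and z of slide4_mid in the frame of pocket3 between 0.031 and 0.039 m and angle between the x axis of slide4_mid and the x axis of pocket3, either way round below 0.09 rad and angle between slide4_mid's own z axis and vertical below 0.06 rad) or (horizontal distance between slide4_mid and pocket4 below 0.006 m and z of slide4_mid in the frame of pocket4 between 0.031 and 0.039 m and angle between the x axis of slide4_mid and the x axis of pocket4, either way round below 0.09 rad and angle between slide4_mid's own z axis and vertical below 0.06 rad)) and value of joint clamp above 1.4 rad), for 0.2 s.
At the end, for the whole second after the job is handed in: Each slide present lies in a tray pocket: within 6 mm and 5 degrees of the pocket, within 4 mm of its floor height and 3.4 degrees of level; the tray is on the shelf; the clamp arm is down (below 0.1 rad) (((horizontal distance between slide1_mid and pocket1 below 0.006 m and z of slide1_mid in the frame of pocket1 between 0.031 and 0.039 m and angle between the x axis of slide1_mid and the x axis of pocket1, either way round below 0.09 rad and angle between slide1_mid's own z axis and vertical below 0.06 rad) or (horizontal distance between slide1_mid and pocket2 below 0.006 m and z of slide1_mid in the frame of pocket2 between 0.031 and 0.039 m and angle between the x axis of slide1_mid and the x axis of pocket2, either way round below 0.09 rad and angle between slide1_mid's own z axis and vertical below 0.06 rad) or (horizontal distance between slide1_mid and pocket3 below 0.006 m and z of slide1_mid in the frame of pocket3 between 0.031 and 0.039 m and angle between the x axis of slide1_mid and the x axis of pocket3, either way round below 0.09 rad and angle between slide1_mid's own z axis and vertical below 0.06 rad) or (horizontal distance between slide1_mid and pocket4 below 0.006 m and z of slide1_mid in the frame of pocket4 between 0.031 and 0.039 m and angle between the x axis of slide1_mid and the x axis of pocket4, either way round below 0.09 rad and angle between slide1_mid's own z axis and vertical below 0.06 rad)) and ((horizontal distance between slide2_mid and pocket1 below 0.006 m and z of slide2_mid in the frame of pocket1 between 0.031 and 0.039 m and angle between the x axis of slide2_mid and the x axis of pocket1, either way round below 0.09 rad and angle between slide2_mid's own z axis and vertical below 0.06 rad) or (horizontal distance between slide2_mid and pocket2 below 0.006 m and z of slide2_mid in the frame of pocket2 between 0.031 and 0.039 m and angle between the x axis of slide2_mid and the x axis of pocket2, either way round below 0.09 rad and angle between slide2_mid's own z axis and vertical below 0.06 rad) or (horizontal distance between slide2_mid and pocket3 below 0.006 m and z of slide2_mid in the frame of pocket3 between 0.031 and 0.039 m and angle between the x axis of slide2_mid and the x axis of pocket3, either way round below 0.09 rad and angle between slide2_mid's own z axis and vertical below 0.06 rad) or (horizontal distance between slide2_mid and pocket4 below 0.006 m and z of slide2_mid in the frame of pocket4 between 0.031 and 0.039 m and angle between the x axis of slide2_mid and the x axis of pocket4, either way round below 0.09 rad and angle between slide2_mid's own z axis and vertical below 0.06 rad)) and ((horizontal distance between slide3_mid and pocket1 below 0.006 m and z of slide3_mid in the frame of pocket1 between 0.031 and 0.039 m and angle between the x axis of slide3_mid and the x axis of pocket1, either way round below 0.09 rad and angle between slide3_mid's own z axis and vertical below 0.06 rad) or (horizontal distance between slide3_mid and pocket2 below 0.006 m and z of slide3_mid in the frame of pocket2 between 0.031 and 0.039 m and angle between the x axis of slide3_mid and the x axis of pocket2, either way round below 0.09 rad and angle between slide3_mid's own z axis and vertical below 0.06 rad) or (horizontal distance between slide3_mid and pocket3 below 0.006 m and z of slide3_mid in the frame of pocket3 between 0.031 and 0.039 m and angle between the x axis of slide3_mid and the x axis of pocket3, either way round below 0.09 rad and angle between slide3_mid's own z axis and vertical below 0.06 rad) or (horizontal distance between slide3_mid and pocket4 below 0.006 m and z of slide3_mid in the frame of pocket4 between 0.031 and 0.039 m and angle between the x axis of slide3_mid and the x axis of pocket4, either way round below 0.09 rad and angle between slide3_mid's own z axis and vertical below 0.06 rad)) and ((horizontal distance between slide4_mid and pocket1 below 0.006 m and z of slide4_mid in the frame of pocket1 between 0.031 and 0.039 m and angle between the x axis of slide4_mid and the x axis of pocket1, either way round below 0.09 rad and angle between slide4_mid's own z axis and vertical below 0.06 rad) or (horizontal distance between slide4_mid and pocket2 below 0.006 m and z of slide4_mid in the frame of pocket2 between 0.031 and 0.039 m and angle between the x axis of slide4_mid and the x axis of pocket2, either way round below 0.09 rad and angle between slide4_mid's own z axis and vertical below 0.06 rad) or (horizontal distance between slide4_mid and pocket3 below 0.006 m and z of slide4_mid in the frame of pocket3 between 0.031 and 0.039 m and angle between the x axis of slide4_mid and the x axis of pocket3, either way round below 0.09 rad and angle between slide4_mid's own z axis and vertical below 0.06 rad) or (horizontal distance between slide4_mid and pocket4 below 0.006 m and z of slide4_mid in the frame of pocket4 between 0.031 and 0.039 m and angle between the x axis of slide4_mid and the x axis of pocket4, either way round below 0.09 rad and angle between slide4_mid's own z axis and vertical below 0.06 rad)) and value of joint clamp below 0.1 rad and height (world z) of each of pocket1, pocket4 below 0.014 m); the robot touches nothing.
It fails at once if the hoof block, saucer, whetstone or nozzle is shoved more than 40 mm (distance of any of hoof_block_mid, saucer_mid, whetstone_mid, nozzle_mid from where it was at the start of the episode above 0.04 m).
It fails at once if a slide is levered out of level (more than 16 degrees) while still in its channel ((x of slide1_mid in the frame of stand between -0.08 and 0.03 m and y of slide1_mid in the frame of stand between -0.095 and 0.095 m and height (world z) of slide1_mid below 0.06 m and angle between slide1_mid's own z axis and vertical above 0.28 rad) or (x of slide2_mid in the frame of stand between -0.08 and 0.03 m and y of slide2_mid in the frame of stand between -0.095 and 0.095 m and height (world z) of slide2_mid below 0.06 m and angle between slide2_mid's own z axis and vertical above 0.28 rad) or (x of slide3_mid in the frame of stand between -0.08 and 0.03 m and y of slide3_mid in the frame of stand between -0.095 and 0.095 m and height (world z) of slide3_mid below 0.06 m and angle between slide3_mid's own z axis and vertical above 0.28 rad) or (x of slide4_mid in the frame of stand between -0.08 and 0.03 m and y of slide4_mid in the frame of stand between -0.095 and 0.095 m and height (world z) of slide4_mid below 0.06 m and angle between slide4_mid's own z axis and vertical above 0.28 rad)).
Of slide1, slide2, slide3, slide4 only 3 to 4 are there at a start; the rules pass over those that are not, and their reading is None.
At some moment in a run one of tray may be knocked a few centimetres aside while the robot is not near it.
Once in a run the grip may slacken for a moment while it holds something.
It also fails if it takes over 208 s, if anything falls off the work surface, if the arm or the gripper's body presses on something with over 40 N, if the wrist force passes 120 N, or if a joint passes its speed limit or range.

ROBOT

A 6-joint arm with a two-finger parallel gripper is mounted at the origin on the work surface. World frame = base frame: x ahead of the robot, y to its left, z up, the work surface at z = 0. Lengths are in m, angles in rad, forces in N, time in s.
With the tool pointing down it reaches from about 0.25 to 0.725 m from the base axis. Payload 4 kg.
Tool frame: the origin (TCP) lies on the centre line of the jaws, within the pads' length; the fingertips stand tip_reach ahead of it and the grasp point (between the pads) lies 5 mm behind it (tip_reach is the distance from the TCP to the fingertips, in m); z points along the fingers, y is the direction in which the jaws open and shut (so a half turn about z gives the same grasp; the last joint's range is limited). The gripper opens to 85 mm and grips with 20 to 120 N. Pads are 22 mm wide; open, the fingers measure 114 mm over their backs; the gripper's body (76 mm by 85 mm) begins 54 mm behind the grasp point. The pads swing forward as they close: fully open they stand 13 mm farther back than shut.
Start: joints at [0, 0.241, 0.005, 1.335, 0, 1.571], TCP at [0.5, -0, 0.245] pointing down, gripper open.
Joint ranges: [-2.72, 2.72], [-1.05, 1.87], [-1.09, 1.28], [-1.99, 2.15], [-1.42, 1.44], [-3.14, 3.14]. Speed limits (rad/s): [2.79, 2.79, 3.14, 3.14, 3.14, 3.14].

INTERFACE

Orientations are given as a unit quaternion [x, y, z, w].
In Python, from workcell import * gives the robot as it stands.
- The arm moves only by the tool arm_command, never from a script. Its arguments are lists of equal length, an entry for each row: "translation": the shift along the tool's x, y, z in cm, a list of three; "turn": the turn about the tool's z in rad; "hand": the closure, from 0 (fully open) to 1 (shut). In form: {"translation": [[x, y, z], ...], "turn": [turn, ...], "hand": [hand, ...]}. A call has 1 to 5 rows; each row is the pose to reach, as a shift and turn from the pose commanded when the call began, along the tool's axes at that moment; what a row does not reach only later rows make up. A row lasts 1/12 s, in which the tool goes at most 41.7 mm and 7.16 degrees, less where a joint would pass 70% of its speed; a pose out of reach is approached as far as the arm can. A call with a gripper value outside its range is refused whole. The fingers move at their own pace and stop on an object; the grip force is fixed at half the most. Time passes only in rows, so rows that repeat a pose let the fingers close. It gives the time, the measured TCP pose, the force and the opening at its end, in the units of the state.
- get_obs(): the state, without advancing time (a new reading comes with each control period).
- camera(name): name is "scene" or "side" or "wrist"; returns (picture, depth): 400x640x3 uint8, red, green, blue; 400x640 float32, m along the optical axis (not along the pixel's ray), 0 where there is no reading.
- camera_info(name): a dict with "mtx" (3x3 intrinsics, pixels), "world_to_cam" (4x4, takes a point from world to camera coordinates). Camera axes: x right, y down, z forward; pixel columns grow to the right and rows downward; lengths in m; the calibration is good to about 2 mm. A picture is of the moment at which its call begins: read the wrist's pose just before it. camera_info takes no time and is no camera call; for the wrist camera it gives the pose at the moment of the call.
- job_done(): hands the job in, once; it reports no verdict.
Trained networks look in the newest picture that a camera, given by its name, has taken for a name from the list of things; names that differ only in an ending like _2 or _b are one class to them, and where a whole thing is asked for, a point or a joint stands for the part that bears it (a point fixed in the world has none). Each returns a list of dicts, best first, with "conf" (0 to 1); they miss things now and then, are a little off and sometimes report something else, mostly with a low value. They report only what shows in the picture. A call takes as long as a camera call.
- search_frame(camera, name): "location" ([row, column] in pixels, amid what is visible of it).
- spot_point(camera, name): "location" ([row, column] in pixels: a listed point, or the origin of a listed thing).
The state is a dict: "clock": time; "joint_pos": joint angles; "joint_vel": joint speeds; "tau": joint torques, N m; "eef_pos": TCP position; "tool_rot": TCP orientation; "ft_force": force on the tool from outside, world axes, zero at the start; "ft_torque": the same for the moment, N m; "grip_width": finger opening in m.
Only numpy, scipy, OpenCV 4.12 (cv2) and the standard library are available. Lean on these libraries where they do the work, as an engineer would, in place of code of your own. Each camera call takes 0.05 s, during which the arm holds its last target. There are 200 camera calls.

## Working session

There is one attempt and no reset: what is moved stays moved. The work goes in short steps, Python scripts to look and compute and a tool call to move; the robot and the scene stay as the last step left them, time stands still between calls to the robot, and variables do not carry over. Pictures are saved under pics/ and viewed, about 12 in all and at most 16, crops included, and the job is handed in when it is done.

Besides the shell and the picture viewer there is one more tool, called after ">>>" as name([rows], argument=value, ...), one row to a line, values as JSON. arm_command: Moves the arm, as the interface text tells. Its arguments: {"type":"object","properties":{"translation":{"type":"array","items":{"type":"array","items":{"type":"number"}}},"turn":{"type":"array","items":{"type":"number"}},"hand":{"type":"array","items":{"type":"number"}}},"required":["translation","turn","hand"]}

```bash
ls; mkdir -p pics
cat > h.py <<'E'
from workcell import *
import numpy as np, cv2
from scipy.spatial.transform import Rotation as R
def shot(n,f=None):
    ci=camera_info(n); p,d=camera(n)
    if f: cv2.imwrite('pics/'+f,cv2.cvtColor(p,cv2.COLOR_RGB2BGR))
    return p,d,ci
def ray(ci,r,c,z):
    "world point on pixel ray at world height z"
    K=np.array(ci['mtx']);T=np.linalg.inv(np.array(ci['world_to_cam']))
    v=T[:3,:3]@np.linalg.inv(K)@[c,r,1];o=T[:3,3]
    return o+v*(z-o[2])/v[2]
def dep(ci,d,r,c):
    K=np.array(ci['mtx']);T=np.linalg.inv(np.array(ci['world_to_cam']))
    z=d[int(round(r)),int(round(c))]
    return T[:3,:3]@(np.linalg.inv(K)@[c,r,1]*z)+T[:3,3]
def cloud(ci,d):
    K=np.array(ci['mtx']);T=np.linalg.inv(np.array(ci['world_to_cam']))
    r,c=np.mgrid[:d.shape[0],:d.shape[1]]
    P=np.stack([c,r,np.ones_like(c)],-1)@np.linalg.inv(K).T*d[...,None]
    return P@T[:3,:3].T+T[:3,3]
def proj(ci,p):
    K=np.array(ci['mtx']);T=np.array(ci['world_to_cam'])
    q=K@(T[:3,:3]@np.array(p)+T[:3,3]);return q[1]/q[2],q[0]/q[2]
E
python3 - <<'E'
from h import *
print(get_obs())
for n in ['scene','side','wrist']:
    p,d,ci=shot(n,n+'0.png')
    T=np.linalg.inv(np.array(ci['world_to_cam']));print(n,ci['mtx'],T.round(3).tolist())
    Z={'pocket1':.008,'pocket4':.008,'slide1_mid':.045,'clamp_grip':.045,'clamp_hinge':.045,'stand':0,'channel1':.01,'channel4':.01,'slide2_mid':.045,'hoof_block_mid':.022,'saucer_mid':.01,'whetstone_mid':.012,'nozzle_mid':.042}
    for k,z in (Z.items() if n!='wrist' else []):
        for o in spot_point(n,k)[:5]:
            r,c=o['location'];print(k,round(o['conf'],2),round(r),round(c),ray(ci,r,c,z).round(3)[:2])
a=[cv2.imread(f'pics/{n}0.png') for n in ['scene','side']]
E
```

```text
pics
{'clock': 0.0, 'joint_pos': array([-6.94309088e-06,  2.41416874e-01,  3.74078377e-03,  1.33520611e+00,
       -1.72833171e-06,  1.57081830e+00]), 'joint_vel': array([ 0.00135367,  0.00065664, -0.00027669,  0.00026349, -0.0014171 ,
       -0.00120248]), 'tau': array([ 5.50268451e-04, -3.72315860e+01,  2.52406776e+01,  1.67737965e-02,
        2.29149265e-05,  1.14679995e-05]), 'eef_pos': array([ 4.99402344e-01, -3.96774789e-06,  2.44417304e-01]), 'tool_rot': array([ 0.70711662,  0.70709617, -0.00073809, -0.00073685]), 'ft_force': array([ 0.20764194, -0.11955443, -1.45622227]), 'ft_torque': array([-0.02851064, -0.01547801, -0.00636492]), 'grip_width': 0.08543241697945704}
scene [[379.22482338   0.         320.87138934]
 [  0.         379.22482338 204.59134913]
 [  0.           0.           1.        ]] [[-0.009, 0.64, -0.769, 1.285], [1.0, -0.005, -0.015, -0.003], [-0.013, -0.769, -0.64, 0.684], [0.0, 0.0, 0.0, 1.0]]
pocket1 0.84 208 287 [ 0.489 -0.113]
pocket1 0.81 214 227 [ 0.509 -0.275]
pocket1 0.59 214 243 [ 0.511 -0.229]
pocket4 0.84 208 287 [ 0.489 -0.113]
pocket4 0.81 214 22
[... 1929 characters left out ...]
channel4 0.92 170 299 [0.548 0.159]
channel4 0.9 182 299 [0.534 0.111]
channel4 0.74 148 298 [0.574 0.255]
channel4 0.68 161 296 [0.551 0.199]
slide2_mid 0.6 149 316 [0.606 0.189]
slide2_mid 0.51 179 395 [0.755 0.006]
slide2_mid 0.17 133 290 [0.563 0.284]
hoof_block_mid 0.92 234 427 [ 0.755 -0.17 ]
saucer_mid 0.56 150 369 [0.762 0.181]
saucer_mid 0.43 236 428 [ 0.761 -0.167]
whetstone_mid 0.9 310 239 [ 0.301 -0.228]
nozzle_mid 0.84 179 395 [0.758 0.01 ]
wrist [[335.31213952   0.         320.90149118]
 [  0.         335.31213952 203.0255207 ]
 [  0.           0.           1.        ]] [[1.0, 0.0, 0.001, 0.5], [0.001, -0.962, -0.274, 0.069], [0.001, 0.274, -0.962, 0.374], [0.0, 0.0, 0.0, 1.0]]
```

Run:
```python
import cv2,numpy as np
a=cv2.imread('pics/scene0.png');b=cv2.imread('pics/side0.png')
a=cv2.resize(a[140:320,200:470],(800,533));cv2.imwrite('pics/s0c.png',a)
b=cv2.resize(b[100:340,220:480],(650,600));cv2.imwrite('pics/d0c.png',b)
```

```text
(no output)
```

View pics/s0c.png

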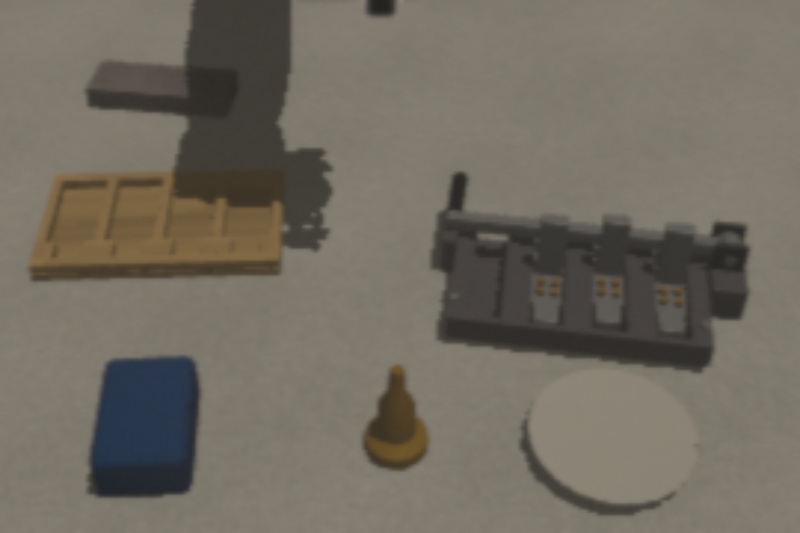

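View pics/d0c.png

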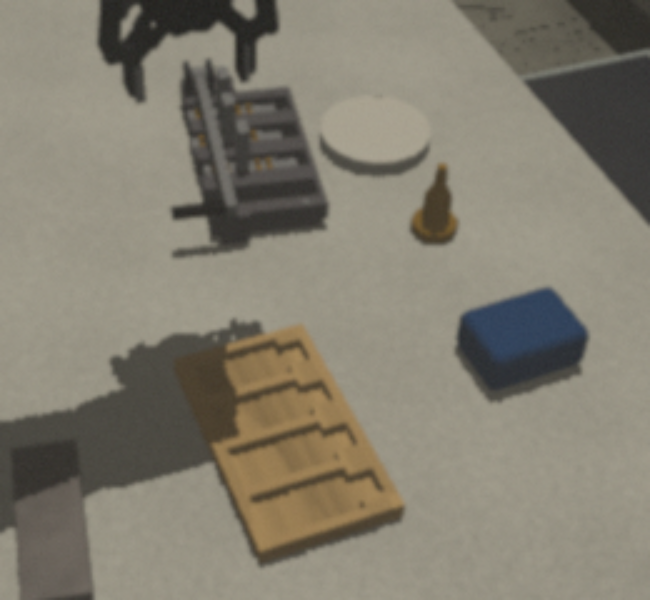

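View pics/wrist0.png

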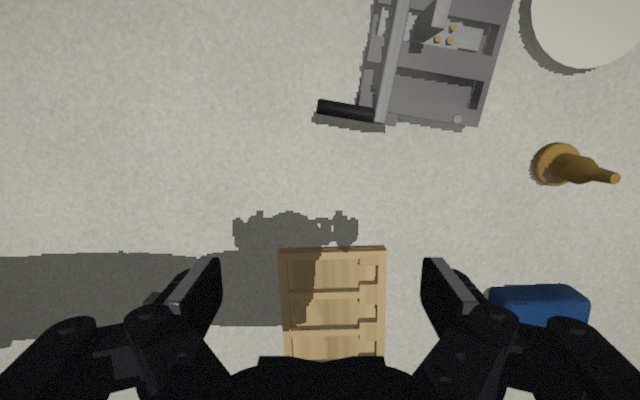

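Three slides are present, in channels 1–3; channel 4, nearest the handle tip, is empty. The stand is yawed slightly and the tray is at about (0.50, -0.20). I'll move the wrist camera over the stand.

>>> arm_command([
  [18,6,0],
  [18,6,0],
  [18,6,0],
  [18,6,0],
  [18,6,0],
], turn=[0,0,0,0,0], hand=[0,0,0,0,0])

```text
clock: 1.87
eef_pos: [0.5608, 0.184, 0.245]
tool_rot: [0.706, 0.708, 0.001, -0.0]
ft_force: [-0.1, 0.1, 0.5]
grip_width: 0.0853
```

>>> arm_command([
  [0,0,0],
  [0,0,0],
], turn=[0,0], hand=[0,0])

```text
clock: 2.03
eef_pos: [0.5599, 0.1812, 0.2446]
tool_rot: [0.706, 0.708, -0.001, -0.0]
ft_force: [-1.0, -0.7, 0.9]
grip_width: 0.0855
```

Run:
```python
from h import *
print(get_obs()['eef_pos'])
p,d,ci=shot('wrist','wrist1.png'); np.savez('w1.npz',p=p,d=d,ci=ci)
Z={'clamp_grip':.045,'clamp_hinge':.045,'stand':0,'slide1_mid':.045,'channel1':.01}
for k,z in Z.items():
    for o in spot_point('wrist',k)[:5]:
        r,c=o['location'];print(k,round(o['conf'],2),round(r),round(c),ray(ci,r,c,z).round(3)[:2])
P=cloud(ci,d)
# tab tops z~.08
m=(P[...,2]>.074)&(P[...,2]<.086)&(d>0)
n,l,s,cc=cv2.connectedComponentsWithStats(m.astype(np.uint8))
for i in range(1,n):
    if s[i,4]>30: print('top',s[i],P[l==i].mean(0).round(4),np.ptp(P[l==i],0).round(4))
for zz,nm in ((.03,'lips'),(.052,'arm')):
    m=(abs(P[...,2]-zz)<.003)&(d>0)&(P[...,1]>0)
    q=P[m][:,:2].astype(np.float32);print(nm,len(q),cv2.minAreaRect(q))
```

```text
[0.55988997 0.18123657 0.2445566 ]
clamp_grip 0.98 283 284 [0.52  0.067]
clamp_grip 0.16 183 353 [0.592 0.178]
clamp_hinge 0.64 118 372 [0.608 0.242]
stand 0.75 187 353 [0.597 0.164]
slide1_mid 0.57 119 372 [0.609 0.24 ]
channel1 0.88 111 330 [0.569 0.247]
channel1 0.82 159 320 [0.559 0.197]
channel1 0.69 244 305 [0.542 0.097]
channel1 0.67 201 310 [0.548 0.149]
top [365 106  20  29 399] [0.6052 0.2406 0.0804] [0.0148 0.0231 0.0083]
top [352 163  18  27 357] [0.5949 0.1923 0.0803] [0.0146 0.0231 0.0083]
top [349 217  17  25 324] [0.594  0.1421 0.08  ] [0.0145 0.0231 0.0084]
lips 10763 ((0.6157225370407104, 0.17690318822860718), (0.2444884479045868, 0.12248451262712479), 80.794677734375)
arm 3564 ((0.5713872909545898, 0.17465221881866455), (0.2552470266819, 0.07291675359010696), 70.50762939453125)
```

View pics/wrist1.png

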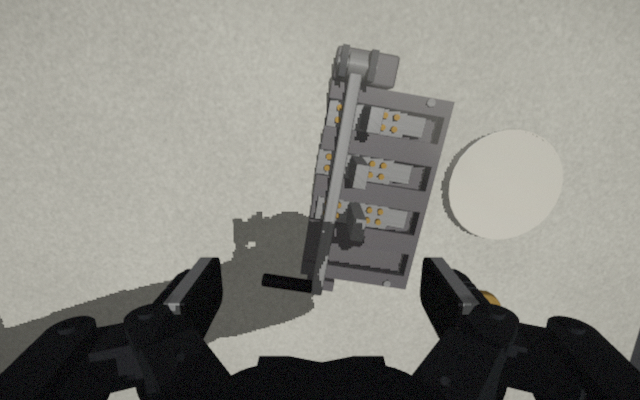

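>>> arm_command([
  [-11.3,-4.6,0],
  [-11.3,-4.6,0],
  [-11.3,-4.6,0],
  [-11.3,-4.6,0],
  [-11.3,-4.6,0],
], turn=[-0.12,-0.24,-0.36,-0.48,-0.6], hand=[0.3,0.3,0.3,0.3,0.3])

```text
clock: 2.75
eef_pos: [0.5129, 0.064, 0.2461]
tool_rot: [0.466, 0.885, 0.0, 0.0]
ft_force: [1.0, -0.1, -0.0]
grip_width: 0.0601
```

>>> arm_command([
  [0,0,3],
  [0,0,6],
  [0,0,9],
  [0,0,10],
  [0,0,10],
], turn=[-0.12,-0.24,-0.36,-0.48,-0.6], hand=[0.3,0.3,0.3,0.3,0.3])

```text
clock: 3.17
eef_pos: [0.5111, 0.0657, 0.142]
tool_rot: [0.182, 0.983, -0.001, -0.003]
ft_force: [-0.1, 0.4, 0.0]
grip_width: 0.06
```

>>> arm_command([
  [0,0,0],
  [0,0,0],
  [0,0,0],
  [0,0,0],
], turn=[-0.1,-0.205,-0.205,-0.205], hand=[0.3,0.3,0.3,0.3])

```text
clock: 3.5
eef_pos: [0.5139, 0.0664, 0.1456]
tool_rot: [0.085, 0.996, 0.0, 0.0]
ft_force: [0.5, 0.1, 0.6]
grip_width: 0.0594
```

Run:
```python
from h import *
o=get_obs();print(o['eef_pos'],R.from_quat(o['tool_rot']).as_matrix().round(3).tolist(),o['joint_pos'],o['grip_width'])
p,d,ci=shot('wrist','wrist2.png')
for k in ['clamp_grip']:
    for q in spot_point('wrist',k)[:3]:
        r,c=q['location'];print(k,q['conf'],r,c,ray(ci,r,c,.045).round(4))
```

```text
[0.51393242 0.06635106 0.14561519] [[-0.986, 0.169, 0.0], [0.169, 0.986, 0.0], [-0.0, 0.0, -1.0]] [ 1.28406034e-01  3.40925907e-01 -1.26143699e-01  1.10327103e+00
 -2.07670299e-05  2.97962061e-01] 0.05941817440395854
clamp_grip 0.77 214.5 325.1 [0.5193 0.0687 0.045 ]
```

View pics/wrist2.png

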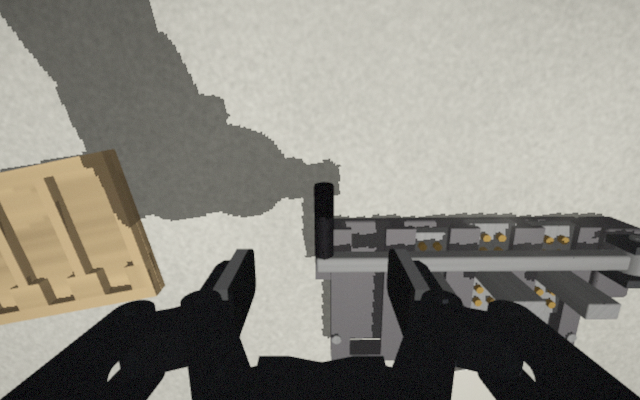

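The handle bar sits at pixel (215, 325), midway between the jaws, and the jaws are square to it. I'll descend and grip.

>>> arm_command([
  [0,0.3,4],
  [0,0.3,8],
  [0,0.3,10.5],
  [0,0.3,10.5],
  [0,0.3,10.5],
], turn=[0,0,0,0,0], hand=[0.3,0.3,0.3,0.3,0.3])

```text
clock: 4.02
eef_pos: [0.5133, 0.0697, 0.0395]
tool_rot: [0.083, 0.997, -0.0, -0.002]
ft_force: [0.2, -0.9, 1.2]
grip_width: 0.0599
```

>>> arm_command([
  [0,0,0],
  [0,0,0],
  [0,0,0],
  [0,0,0],
  [0,0,0],
], turn=[0,0,0,0,0], hand=[0.5,0.8,1,1,1])

```text
clock: 4.43
eef_pos: [0.5158, 0.068, 0.0424]
tool_rot: [0.083, 0.997, -0.002, 0.002]
ft_force: [-1.9, -5.3, 6.3]
grip_width: 0.0121
```

>>> arm_command([
  [0,0,0],
  [0,0,0],
], turn=[0,0], hand=[1,1])

```text
clock: 4.6
eef_pos: [0.5158, 0.068, 0.0424]
tool_rot: [0.083, 0.997, -0.002, 0.002]
ft_force: [-1.5, -6.1, 6.2]
grip_width: 0.012
```

Run:
```python
from h import *
o=get_obs();print(o['eef_pos'],o['grip_width'],o['ft_force'])
t=np.arange(0,1.90,.15)
for a in t: print(round(a,2),(23*(1-np.cos(a))).round(1),(-23*np.sin(a)).round(1))
```

```text
[0.51579633 0.06802344 0.04240305] 0.011985494196784382 [-1.46350424 -6.09117933  6.21434439]
0.0 0.0 -0.0
0.15 0.3 -3.4
0.3 1.0 -6.8
0.45 2.3 -10.0
0.6 4.0 -13.0
0.75 6.2 -15.7
0.9 8.7 -18.0
1.05 11.6 -20.0
1.2 14.7 -21.4
1.35 18.0 -22.4
1.5 21.4 -22.9
1.65 24.8 -22.9
1.8 28.2 -22.4
```

>>> arm_command([
  [0,0.2,-2.75],
  [0,0.65,-5.5],
  [0,1.5,-8.1],
  [0,2.6,-10.6],
  [0,4.0,-13.0],
], turn=[0,0,0,0,0], hand=[1,1,1,1,1])

```text
clock: 5.02
eef_pos: [0.5219, 0.1058, 0.1732]
tool_rot: [0.084, 0.996, -0.004, 0.002]
ft_force: [3.0, -8.7, 2.0]
grip_width: 0.0118
```

>>> arm_command([
  [0,1.7,-2.2],
  [0,3.65,-4.1],
  [0,5.8,-5.8],
  [0,8.2,-7.3],
  [0,10.7,-8.4],
], turn=[0,0,0,0,0], hand=[1,1,1,1,1])

```text
clock: 5.43
eef_pos: [0.5395, 0.2124, 0.2609]
tool_rot: [0.084, 0.996, -0.002, 0.004]
ft_force: [-0.8, -7.4, 14.2]
grip_width: 0.0115
```

>>> arm_command([
  [0,2.6,-0.8],
  [0,5.3,-1.4],
  [0,8.1,-1.5],
  [0,10.8,-1.4],
  [0,13.5,-1.0],
], turn=[0,0,0,0,0], hand=[1,1,1,1,1])

```text
clock: 5.85
eef_pos: [0.5613, 0.3491, 0.2682]
tool_rot: [0.083, 0.997, 0.001, 0.002]
ft_force: [0.1, -2.8, 0.1]
grip_width: 0.0115
```

>>> arm_command([
  [0,0,0],
  [0,0,0],
  [0,0,0],
], turn=[0,0,0], hand=[1,1,1])

```text
clock: 6.1
eef_pos: [0.5618, 0.3506, 0.2672]
tool_rot: [0.082, 0.997, 0.003, 0.002]
ft_force: [0.7, 2.0, 5.0]
grip_width: 0.0117
```

Run:
```python
from h import *
o=get_obs();print(o['eef_pos'],o['grip_width'],o['ft_force'],o['joint_pos'])
shot('side','side1.png')
p=cv2.imread('pics/side1.png');cv2.imwrite('pics/side1c.png',cv2.resize(p[0:340,200:500],(530,600)))
```

```text
[0.56180717 0.35060788 0.26719005] 0.01172322680069017 [0.65948632 2.00338738 5.03401383] [0.55705855 0.57426993 0.56203351 1.551416   0.00199665 0.72071461]
```

View pics/side1c.png

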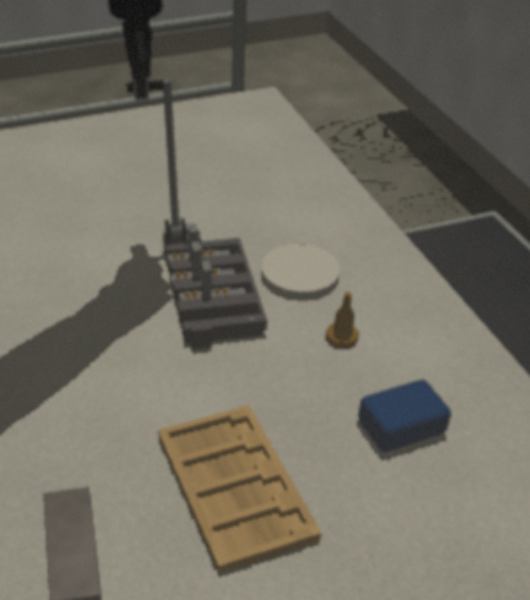

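The arm stands open and leans back, with the handle still held. I'll release it, back off forwards, turn and go above slide 1.

>>> arm_command([
  [0,0,0],
  [0,0,0],
  [0,0,0],
  [0,0,0],
  [0,0,0],
], turn=[0,0,0,0,0], hand=[0,0,0,0,0])

```text
clock: 6.57
eef_pos: [0.5609, 0.3476, 0.2638]
tool_rot: [0.083, 0.997, -0.0, -0.0]
ft_force: [-0.3, 0.6, 0.1]
grip_width: 0.0714
```

>>> arm_command([
  [3,0,0],
  [6,0,0],
  [7,0,0],
  [7,0,0],
  [7,0,0],
], turn=[0,0,0,0,0], hand=[0,0,0,0,0])

```text
clock: 6.98
eef_pos: [0.492, 0.3597, 0.2648]
tool_rot: [0.082, 0.997, 0.0, 0.001]
ft_force: [0.7, 0.1, 0.4]
grip_width: 0.0854
```

>>> arm_command([
  [0,-4,0],
  [0,-8,0],
  [0,-10,0],
  [0,-10,0],
  [0,-10,0],
], turn=[-0.12,-0.24,-0.36,-0.48,-0.6], hand=[0,0,0,0,0])

```text
clock: 7.4
eef_pos: [0.4769, 0.259, 0.2647]
tool_rot: [-0.216, 0.976, -0.0, 0.001]
ft_force: [1.1, 0.6, -0.6]
grip_width: 0.085
```

>>> arm_command([
  [0,0,2],
  [0,0,4],
  [0,0,6],
  [0,0,8],
  [0,0,8],
], turn=[-0.12,-0.24,-0.36,-0.48,-0.6], hand=[0,0,0,0,0])

```text
clock: 7.82
eef_pos: [0.4747, 0.2592, 0.1798]
tool_rot: [-0.496, 0.868, -0.0, -0.004]
ft_force: [-0.9, 0.0, -0.0]
grip_width: 0.0857
```

>>> arm_command([
  [0,0,0],
  [0,0,0],
  [0,0,0],
  [0,0,0],
  [0,0,0],
], turn=[-0.12,-0.24,-0.37,-0.37,-0.37], hand=[0,0,0,0,0])

```text
clock: 8.23
eef_pos: [0.4766, 0.2607, 0.1842]
tool_rot: [-0.644, 0.765, -0.0, 0.0]
ft_force: [-0.4, 0.4, -0.1]
grip_width: 0.0852
```

```bash
cat >> h.py <<'E'
def rel(target,yaw_y=None):
    "shift in cm along tool axes from measured pose to world target; yaw_y: wanted world angle of tool y"
    o=get_obs();M=R.from_quat(o['tool_rot']).as_matrix()
    print('tcp',o['eef_pos'].round(4),'shift cm',(M.T@(np.array(target)-o['eef_pos'])*100).round(2),'tool y ang',round(np.arctan2(M[1,1],M[0,1]),4),'q',o['joint_pos'].round(2),'w',round(o['grip_width'],4),'f',o['ft_force'].round(1))
def blobs(P,d,z0,z1,a=25):
    m=(P[...,2]>z0)&(P[...,2]<z1)&(d>0)
    n,l,s,_=cv2.connectedComponentsWithStats(m.astype(np.uint8))
    for i in range(1,n):
        if s[i,4]>a: 
            q=P[l==i];r=cv2.minAreaRect(q[:,:2].astype(np.float32))
            print('blob',s[i,:2],s[i,4],q.mean(0).round(4),'rect',np.round(r[0],4),np.round(r[1],4),round(r[2],1))
E
python3 - <<'E'
from h import *
rel((.6052,.2406,.16))
p,d,ci=shot('wrist','wrist3.png')
P=cloud(ci,d);blobs(P,d,.074,.086);blobs(P,d,.017,.025)
for k,z in (('slide1_mid',.045),('clamp_grip',.26)):
  for q in spot_point('wrist',k)[:4]:
    r,c=q['location'];print(k,q['conf'],r,c,ray(ci,r,c,z).round(4))
p,d,ci=shot('side','side2.png');
for q in spot_point('side','clamp_grip')[:2]:print('grip',q,dep(ci,d,*q['location']).round(3))
E
```

```text
tcp [0.4766 0.2607 0.1842] shift cm [ -0.21 -13.01   2.42] tool y ang 2.971 q [ 0.5   0.36  0.01  1.22 -0.   -0.9 ] w 0.0852 f [-0.4  0.4 -0.1]
blob [98 45] 856 [0.5934 0.1421 0.0799] rect [0.5946 0.142 ] [0.0219 0.0136] 80.4
blob [123 125] 699 [0.5942 0.1922 0.0799] rect [0.5954 0.1923] [0.0217 0.0132] 81.7
blob [131 194] 617 [0.6047 0.2406 0.0798] rect [0.6059 0.241 ] [0.0221 0.0128] 79.7
blob [170 266] 84 [0.5948 0.294  0.0779] rect [0.594  0.2937] [0.0115 0.0048] 10.0
blob [49  0] 145 [0.657  0.0852 0.021 ] rect [0.6569 0.085 ] [0.0148 0.0025] 80.7
blob [204  31] 38 [0.5459 0.1245 0.021 ] rect [0.5459 0.1244] [0.0094 0.0015] 75.2
blob [78 53] 2280 [0.5969 0.1424 0.0226] rect [0.6046 0.1399] [0.0269 0.1007] 81.2
blob [61 54] 247 [0.6642 0.1297 0.021 ] rect [0.6645 0.1298] [0.0267 0.0034] 78.6
blob [ 0 75] 1752 [0.7235 0.1863 0.0177] rect [0.7256 0.1851] [0.1184 0.0479] 65.4
blob [211  98] 34 [0.5538 0.1739 0.0211] rect [0.5538 0.1738] [0.0089 0.0007] 82.4
blob [ 98 111] 2044 [0.5969 0.1909 0.0226] rect [0.6055 0.1911] [0.0377 0.1005] 81.3
blob [ 74 120] 199 [0.6723 0.1802 0.0211] rect [0.6721 0.1805] [0.0267 0.0026] 80.9
blob [217 158] 29 [0.5618 0.2229 0.0211] rect [0.5617 0.2229] [0.0086 0.0009] 81.3
blob [106 170] 1813 [0.6113 0.2396 0.0227] rect [0.616  0.2396] [0.0364 0.1006] 81.2
blob [ 87 180] 172 [0.6805 0.2307 0.021 ] rect [0.6806 0.231 ] [0.0267 0.0025] 80.9
blob [222 212] 107 [0.5722 0.2864 0.021 ] rect [0.5731 0.2877] [0.0398 0.0025] 80.9
slide1_mid 0.65 199.7 163.6 [0.6063 0.2427 0.045 ]
grip {'location': [45.4, 279.6], 'conf': 0.63} [0.568 0.374 0.266]
grip {'location': [286.9, 330.5], 'conf': 0.22} [ 0.497 -0.231  0.008]
```

View pics/wrist3.png

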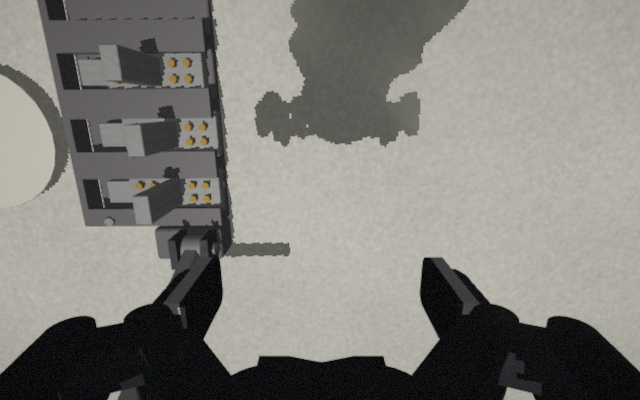

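The tabs are at (0.6055, 0.2408), (0.595, 0.192) and (0.594, 0.142). The stand yaw is -9.0° and the clamp arm rests open. I'll take slide 1.

>>> arm_command([
  [-0.2,-4,0],
  [-0.2,-8,0],
  [-0.2,-11.5,0],
  [-0.2,-13,0],
  [-0.2,-13,0],
], turn=[-0.014,-0.014,-0.014,-0.014,-0.014], hand=[0,0,0,0,0])

```text
clock: 8.9
eef_pos: [0.6072, 0.2402, 0.1833]
tool_rot: [-0.65, 0.76, -0.001, 0.0]
ft_force: [0.6, 0.0, -0.5]
grip_width: 0.0852
```

>>> arm_command([
  [0,0,3],
  [0,0,6],
  [0,0,9],
  [0,0,11],
  [0,0,12.4],
], turn=[0,0,0,0,0], hand=[0.3,0.3,0.3,0.3,0.3])

```text
clock: 9.32
eef_pos: [0.6011, 0.2411, 0.0573]
tool_rot: [-0.651, 0.759, 0.001, -0.002]
ft_force: [1.1, -0.3, -0.6]
grip_width: 0.0597
```

>>> arm_command([
  [0,0,0],
  [0,0,0],
  [0,0,0],
  [0,0,0],
  [0,0,0],
], turn=[0,0,0,0,0], hand=[0.3,0.5,1,1,1])

```text
clock: 9.73
eef_pos: [0.6052, 0.242, 0.0623]
tool_rot: [-0.651, 0.759, -0.001, 0.002]
ft_force: [1.4, 0.8, -0.1]
grip_width: 0.0116
```

>>> arm_command([
  [0,0,0],
  [0,0,0],
  [0,0,0],
], turn=[0,0,0], hand=[1,1,1])

```text
clock: 9.98
eef_pos: [0.6052, 0.242, 0.0622]
tool_rot: [-0.651, 0.759, -0.0, 0.002]
ft_force: [0.5, 1.3, 6.0]
grip_width: 0.0112
```

Run:
```python
from h import *
rel((.6055,.2408,.06))
```

```text
tcp [0.6052 0.242  0.0622] shift cm [ 0.11 -0.05  0.22] tool y ang 2.9889 q [ 0.38  0.66  0.17  1.08  0.   -1.04] w 0.0112 f [0.5 1.3 6. ]
```

>>> arm_command([
  [0,1.5,0],
  [0,3,0],
  [0,4.5,0],
  [0,6,0],
  [0,7.5,0],
], turn=[0,0,0,0,0], hand=[1,1,1,1,1])

```text
clock: 10.4
eef_pos: [0.5316, 0.2531, 0.0618]
tool_rot: [-0.651, 0.759, -0.001, 0.002]
ft_force: [2.2, -0.6, 2.3]
grip_width: 0.0116
```

>>> arm_command([
  [0,1.5,0],
  [0,3,0],
  [0,4.5,0],
  [0,5,0],
  [0,5,0],
], turn=[0,0,0,0,0], hand=[1,1,1,1,1])

```text
clock: 10.82
eef_pos: [0.4788, 0.2602, 0.0599]
tool_rot: [-0.652, 0.759, 0.0, -0.001]
ft_force: [0.5, 0.2, -1.7]
grip_width: 0.0111
```

Run:
```python
from h import *
rel((.49,-.12,.12))
p,d,ci=shot('side','side3.png');np.savez('s3.npz',d=d,p=p)
P=cloud(ci,d); P2=P.copy()
m=(abs(P[...,2]-.018)<.004)&(P[...,1]<-.03)&(P[...,1]>-.36)&(P[...,0]>.38)&(P[...,0]<.66)&(d>0)
q=P[m][:,:2].astype(np.float32);print(len(q),P[m][:,2].mean(),cv2.minAreaRect(q))
for k,z in (('pocket1',.008),):
  for a in spot_point('side',k)[:5]:
    r,c=a['location'];print(k,round(a['conf'],2),r,c,ray(ci,r,c,z).round(4))
```

```text
tcp [0.4788 0.2602 0.0599] shift cm [37.42 -6.83 -5.97] tool y ang 2.9901 q [ 0.5   0.48 -0.16  0.93 -0.   -0.92] w 0.0111 f [ 0.5  0.2 -1.7]
2206 0.018118784605408333 ((0.5142481923103333, -0.19873647391796112), (0.12879574298858643, 0.2203676700592041), 1.6504075527191162)
pocket1 0.97 303.6 343.3 [ 0.5077 -0.2788  0.008 ]
pocket1 0.93 261.6 323.7 [ 0.5065 -0.161   0.008 ]
pocket1 0.68 250.3 316.6 [ 0.5023 -0.1246  0.008 ]
pocket1 0.59 285.2 332.4 [ 0.5025 -0.2279  0.008 ]
pocket1 0.49 308.5 239.7 [ 0.3035 -0.2227  0.008 ]
```

```bash
cat >> h.py <<'E'
from scipy.optimize import minimize
from scipy.ndimage import gaussian_filter,map_coordinates
def template():
    # tray frame: origin at tray centre; pockets' x at -0.010
    s=.0005;n=400;yy,xx=np.mgrid[-n:n+1,-n:n+1]*s
    tray=(abs(xx)<.0635)&(abs(yy)<.1085);pk=np.zeros_like(tray)
    for y in (.078,.026,-.026,-.078):
        pk|=((abs(xx+.01)<.0425)&(abs(yy-y)<.0215))|((xx>.03)&(xx<.0525)&(abs(yy-y)<.0125))
    return [gaussian_filter(m.astype(float),2.5) for m in (tray&~pk,tray&pk,~tray)],s,n
def fit_tray(P,d,x0=(.514,-.199,.0),occ=None):
    T,s,n=template()
    m=(d>0)&(abs(P[...,0]-x0[0])<.11)&(abs(P[...,1]-x0[1])<.15)
    if occ is not None: m&=~occ
    Q=P[m];cl=[Q[abs(Q[:,2]-.018)<.0035],Q[abs(Q[:,2]-.008)<.003],Q[(abs(Q[:,2])<.003)]]
    cl=[c[::max(1,len(c)//3000),:2] for c in cl]
    def cost(v,):
        c,sn=np.cos(v[2]),np.sin(v[2]);t=0
        for k,q in enumerate(cl):
            if len(q)==0: continue
            e=q-v[:2];x=(c*e[:,0]+sn*e[:,1])/s+n;y=(-sn*e[:,0]+c*e[:,1])/s+n
            t-=map_coordinates(T[k],[y,x],order=1,mode='nearest').sum()
        return t/sum(len(q) for q in cl)
    best=None
    for dx in (-.015,-.005,.005,.015):
      for dy in (-.015,-.005,.005,.015):
        for a in (-.05,.05):
            v0=np.array([x0[0]+dx,x0[1]+dy,x0[2]+a])
            r=minimize(cost,v0,method='Nelder-Mead',options=dict(initial_simplex=[v0,v0+[.008,0,0],v0+[0,.008,0],v0+[0,0,.06]],xatol=1e-5,fatol=1e-6))
            if best is None or r.fun<best.fun: best=r
    v=best.x;c,sn=np.cos(v[2]),np.sin(v[2])
    pk=[(v[:2]+np.array([[c,-sn],[sn,c]])@[-.01,y]).round(4).tolist() for y in (.078,.026,-.026,-.078)]
    print('tray',v.round(4),'score',round(best.fun,3),[len(q) for q in cl],'pockets',pk)
    return v,pk
E
python3 - <<'E'
from h import *
f=np.load('s3.npz');ci=camera_info('side');fit_tray(cloud(ci,f['d']),f['d'])
E
```

```text
tray [ 0.5147 -0.198   0.0296] score -0.926 [2116, 2416, 5763] pockets [[0.5024, -0.1203], [0.5039, -0.1723], [0.5055, -0.2242], [0.507, -0.2762]]
```

>>> arm_command([
  [0,0,-3],
  [2,0,-6],
  [6,-1,-9],
  [10,-2,-12],
  [14,-3,-14],
], turn=[0,0,-0.06,-0.12,-0.19], hand=[1,1,1,1,1])

```text
clock: 11.33
eef_pos: [0.4885, 0.1364, 0.1915]
tool_rot: [0.722, -0.692, 0.001, -0.001]
ft_force: [0.9, 0.3, -0.9]
grip_width: 0.0106
```

>>> arm_command([
  [4,0,0],
  [8,-0.5,0],
  [12,-1,0],
  [16,-1.5,0],
  [20,-2,0],
], turn=[0,0,0,0,0], hand=[1,1,1,1,1])

```text
clock: 11.75
eef_pos: [0.5153, -0.0646, 0.1897]
tool_rot: [0.72, -0.694, 0.001, -0.0]
ft_force: [1.4, -0.7, -1.4]
grip_width: 0.0111
```

>>> arm_command([
  [4,0,0],
  [8,0,0],
  [12,0,0],
  [16,0,0],
  [20,0,0],
], turn=[0,0,0,0,0], hand=[1,1,1,1,1])

```text
clock: 12.17
eef_pos: [0.5221, -0.2649, 0.1893]
tool_rot: [0.72, -0.694, 0.0, 0.0]
ft_force: [1.4, 0.4, -1.4]
grip_width: 0.0107
```

>>> arm_command([
  [0,0,0],
  [0,0,0],
  [0,0,0],
], turn=[0,0,0], hand=[1,1,1])

```text
clock: 12.42
eef_pos: [0.5218, -0.2624, 0.1888]
tool_rot: [0.72, -0.694, -0.001, -0.0]
ft_force: [-0.6, -0.0, -2.6]
grip_width: 0.0114
```

Run:
```python
from h import *
rel((.5024,-.1203,.14))
p,d,ci=shot('wrist','wrist4.png')
fit_tray(cloud(ci,d),d)
p,d,ci=shot('side');fit_tray(cloud(ci,d),d)
```

```text
tcp [ 0.5218 -0.2624  0.1888] shift cm [-14.26   1.43   4.9 ] tool y ang -3.1057 q [-0.47  0.44  0.14  1.27  0.   -2.07] w 0.0114 f [-0.6 -0.  -2.6]
tray [ 0.5159 -0.1986  0.0341] score -0.929 [4933, 5203, 3377] pockets [[0.5032, -0.121], [0.505, -0.173], [0.5068, -0.2249], [0.5085, -0.2769]]
tray [ 0.5146 -0.1981  0.0322] score -0.922 [1820, 2248, 5034] pockets [[0.5021, -0.1205], [0.5038, -0.1724], [0.5055, -0.2244], [0.5072, -0.2764]]
```

View pics/wrist4.png

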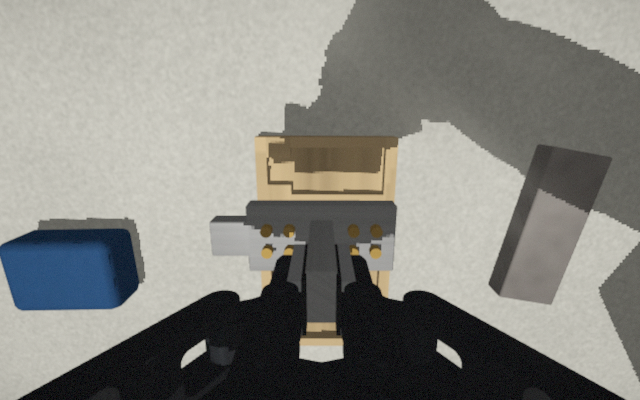

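Run:
```python
from h import *
o=get_obs()
p,d,ci=shot('wrist');P=cloud(ci,d);t=o['eef_pos']
m=(d>0)&(abs(P[...,2]-(t[2]-.039))<.005)&(abs(P[...,1]-t[1])<.04)&(abs(P[...,0]-t[0])<.09)
Q=P[m];print(len(Q),np.percentile(Q[:,2]-t[2],[5,50,95]).round(4))
M=R.from_quat(o['tool_rot']).as_matrix();q=(Q-t)@M
print('tool x',np.percentile(q[:,0],[0.5,2,50,98,99.5]).round(4),'tool y',np.percentile(q[:,1],[.5,1,50,99,99.5]).round(4))
r=cv2.minAreaRect(q[:,:2].astype(np.float32));print(r)
# camera-side edge line of slab: max tool x per tool y bin
for y in np.arange(-.035,.04,.01):
    s=q[abs(q[:,1]-y)<.004]
    if len(s)>10: print(round(y,3),len(s),np.percentile(s[:,0],[5,98]).round(4))
s=q[q[:,1]<-.044];print('tongue tool x',np.percentile(s[:,0],[1,99]).round(4),s[:,1].min())
```

```text
8544 [-0.0409 -0.0395 -0.035 ]
tool x [-0.017  -0.0154  0.0065  0.0198  0.02  ] tool y [-0.0594 -0.0587 -0.0124  0.0386  0.039 ]
((0.001078614965081215, -0.010461248457431793), (0.10018622875213623, 0.03853245824575424), 89.93783569335938)
-0.035 945 [-0.0156  0.0198]
-0.025 895 [-0.0125  0.0198]
-0.015 667 [-0.0027  0.0199]
-0.005 378 [0.0019 0.02  ]
0.005 408 [0.001 0.02 ]
0.015 685 [-0.003   0.0199]
0.025 909 [-0.0131  0.0198]
0.035 952 [-0.0154  0.0198]
tongue tool x [-0.0084  0.0111] -0.06054687280559113
```

>>> arm_command([
  [-4,0.4,0],
  [-8,0.8,1],
  [-12,1.2,2],
  [-14.3,1.4,5],
  [-14.3,1.4,8],
], turn=[0,0,0,0,0], hand=[1,1,1,1,1])

```text
clock: 12.98
eef_pos: [0.5029, -0.1138, 0.1106]
tool_rot: [0.723, -0.691, 0.001, -0.002]
ft_force: [0.4, -0.0, -2.2]
grip_width: 0.0108
```

>>> arm_command([
  [0,0,2],
  [0,0,3.2],
  [0,0,3.2],
  [0,0,3.2],
], turn=[0,0,0,0], hand=[1,1,1,1])

```text
clock: 13.32
eef_pos: [0.5023, -0.1181, 0.0774]
tool_rot: [0.721, -0.693, -0.001, 0.0]
ft_force: [0.6, 0.5, -1.6]
grip_width: 0.0112
```

Run:
```python
from h import *
rel((.5026,-.1200,.06))
p,d,ci=shot('side');fit_tray(cloud(ci,d),d)
```

```text
tcp [ 0.5023 -0.1181  0.0774] shift cm [ 0.19 -0.03  1.74] tool y ang -3.1021 q [-0.23  0.41 -0.22  0.94  0.   -1.84] w 0.0112 f [ 0.6  0.5 -1.6]
tray [ 0.5148 -0.198   0.0301] score -0.927 [1944, 2156, 5627] pockets [[0.5024, -0.1203], [0.504, -0.1723], [0.5056, -0.2243], [0.5071, -0.2763]]
```

>>> arm_command([
  [0.15,0,0],
  [0.15,0,0.5],
  [0.15,0,1],
  [0.15,0,1.4],
  [0.15,0,1.7],
], turn=[0,0,0,0,0], hand=[1,1,1,1,1])

```text
clock: 13.78
eef_pos: [0.5025, -0.121, 0.0601]
tool_rot: [0.72, -0.694, -0.0, 0.0]
ft_force: [-5.3, -2.8, 52.6]
grip_width: 0.0111
```

>>> arm_command([
  [0,0,0],
  [0,0,0],
  [0,0,0],
], turn=[0,0,0], hand=[1,1,1])

```text
clock: 14.03
eef_pos: [0.5026, -0.1209, 0.0602]
tool_rot: [0.72, -0.694, -0.0, 0.0]
ft_force: [-0.2, -0.7, -2.2]
grip_width: 0.0113
```

Run:
```python
from h import *
rel((.5026,-.1200,.06))
```

```text
tcp [ 0.5026 -0.1209  0.0602] shift cm [-0.09 -0.01  0.02] tool y ang -3.1043 q [-0.24  0.43 -0.24  0.9   0.   -1.84] w 0.0113 f [-0.2 -0.7 -2.2]
```

>>> arm_command([
  [0,0,0],
  [0,0,0],
  [0,0,0],
  [0,0,-4],
  [0,0,-8],
], turn=[0,0,0,0,0], hand=[0,0,0,0,0])

```text
clock: 14.45
eef_pos: [0.5003, -0.1203, 0.1389]
tool_rot: [0.72, -0.694, -0.003, 0.002]
ft_force: [1.3, -0.6, 0.1]
grip_width: 0.0712
```

>>> arm_command([
  [4,0,-2],
  [8,0,-5],
  [11,0,-6],
  [11,0,-6],
  [11,0,-6],
], turn=[0,0,0,0,0], hand=[0,0,0,0,0])

```text
clock: 14.87
eef_pos: [0.5075, -0.2332, 0.2019]
tool_rot: [0.719, -0.695, 0.002, -0.001]
ft_force: [-0.0, 0.3, -1.4]
grip_width: 0.0855
```

```bash
cat >> h.py <<'E'
def seated(P,d,v,pk):
    "tab tops / slab tops near pockets"
    for i,(x,y) in enumerate(pk):
        near=(d>0)&(abs(P[...,0]-x)<.06)&(abs(P[...,1]-y)<.024)
        m=near&(P[...,2]>.068)&(P[...,2]<.09); b=near&(abs(P[...,2]-.020)<.004)&(abs(P[...,0]-x)<.035)&(abs(P[...,1]-y)<.015)
        if m.sum()>15:
            q=P[m];r=cv2.minAreaRect(q[:,:2].astype(np.float32))
            print('pocket',i+1,'tab top z',np.median(q[:,2]).round(4),'n',m.sum(),'off mm',((np.array(r[0])-[x,y])*1000).round(1),np.round(r[1],4),round(r[2],1),'slab z',np.percentile(P[b][:,2],[5,50,95]).round(4) if b.sum() else None)
E
python3 - <<'E'
from h import *
rel((.594,.192,.16))
p,d,ci=shot('wrist','wrist5.png');P=cloud(ci,d);v,pk=fit_tray(P,d);seated(P,d,v,pk)
E
```

```text
tcp [ 0.5075 -0.2332  0.2019] shift cm [-42.21 -10.06   4.16] tool y ang -3.1079 q [-0.43  0.37  0.08  1.27  0.   -2.04] w 0.0855 f [-0.   0.3 -1.4]
tray [ 0.5162 -0.1981  0.0305] score -0.897 [3410, 3085, 3231] pockets [[0.5038, -0.1204], [0.5054, -0.1724], [0.507, -0.2244], [0.5086, -0.2763]]
pocket 1 tab top z 0.0785 n 395 off mm [-0.8 -1.2] [0.0116 0.0234] 2.1 slab z [0.0197 0.0208 0.0222]
```

View pics/wrist5.png

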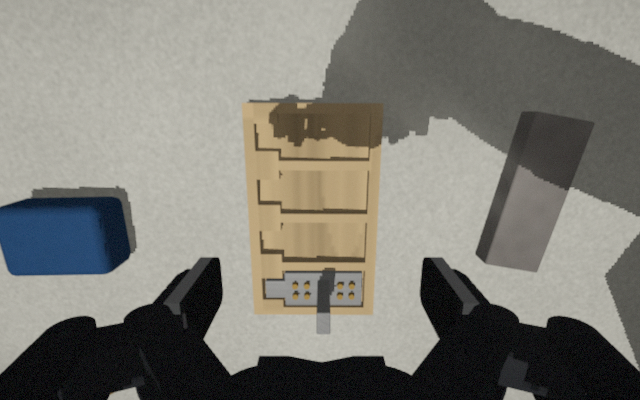

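Slide 1 is seated flat in pocket 1, around pixel (290, 320). Next is slide 2.

>>> arm_command([
  [-4,-1,0],
  [-8,-2,0],
  [-12,-3,0],
  [-16,-4,0],
  [-20,-5,0],
], turn=[0,0,0,0,0], hand=[0,0,0,0,0])

```text
clock: 15.33
eef_pos: [0.548, -0.0259, 0.1992]
tool_rot: [0.721, -0.693, -0.001, 0.001]
ft_force: [1.1, 0.2, -0.0]
grip_width: 0.0853
```

>>> arm_command([
  [-4,-1,0.5],
  [-8,-2,1],
  [-12,-3,2],
  [-16,-4,3],
  [-19.5,-5,4],
], turn=[0.04,0.08,0.12,0.16,0.19], hand=[0,0,0,0,0.3])

```text
clock: 15.75
eef_pos: [0.5902, 0.1714, 0.159]
tool_rot: [-0.652, 0.759, 0.001, -0.001]
ft_force: [0.8, -0.9, 0.5]
grip_width: 0.0758
```

>>> arm_command([
  [0,0,0],
  [0,0,0],
  [0,0,0],
], turn=[0,0,0], hand=[0.3,0.3,0.3])

```text
clock: 16.0
eef_pos: [0.5905, 0.1684, 0.1593]
tool_rot: [-0.652, 0.758, 0.0, -0.001]
ft_force: [-0.4, 0.2, -0.1]
grip_width: 0.06
```

Run:
```python
from h import *
rel((.595,.1922,.06))
p,d,ci=shot('wrist','wrist6.png');P=cloud(ci,d);blobs(P,d,.074,.086)
```

```text
tcp [0.5905 0.1684 0.1593] shift cm [-2.44 -0.12  9.93] tool y ang 2.9914 q [ 0.28  0.51  0.18  1.24 -0.   -1.14] w 0.06 f [-0.4  0.2 -0.1]
blob [299 161] 661 [0.5945 0.1408 0.0804] rect [0.5946 0.1415] [0.0222 0.0116] 80.6
blob [310 234] 586 [0.5954 0.1906 0.0802] rect [0.5956 0.1916] [0.022  0.0116] 81.4
```

>>> arm_command([
  [-2.4,-0.15,0],
  [-2.4,-0.15,3],
  [-2.4,-0.15,6],
  [-2.4,-0.15,9],
  [-2.4,-0.15,9.9],
], turn=[0.006,0.006,0.006,0.006,0.006], hand=[0.3,0.3,0.3,0.3,0.3])

```text
clock: 16.47
eef_pos: [0.5939, 0.1885, 0.0573]
tool_rot: [-0.648, 0.762, 0.001, -0.004]
ft_force: [-1.6, 0.4, -1.0]
grip_width: 0.0597
```

>>> arm_command([
  [0,0,0],
  [0,0,0],
  [0,0,0],
  [0,0,0],
  [0,0,0],
], turn=[0,0,0,0,0], hand=[0.3,0.5,1,1,1])

```text
clock: 16.88
eef_pos: [0.598, 0.1915, 0.0636]
tool_rot: [-0.649, 0.761, -0.0, 0.001]
ft_force: [0.7, -0.5, 19.5]
grip_width: 0.0119
```

>>> arm_command([
  [0,0,0],
  [0,0,0],
  [0,0,0],
], turn=[0,0,0], hand=[1,1,1])

```text
clock: 17.13
eef_pos: [0.5985, 0.1916, 0.0638]
tool_rot: [-0.649, 0.761, -0.001, 0.002]
ft_force: [-1.2, -0.7, 5.3]
grip_width: 0.0109
```

>>> arm_command([
  [0,1.5,0],
  [0,3,0],
  [0,4.5,0],
  [0,6,0],
  [0,7.5,0],
], turn=[0,0,0,0,0], hand=[1,1,1,1,1])

```text
clock: 17.55
eef_pos: [0.5253, 0.2036, 0.0634]
tool_rot: [-0.649, 0.761, -0.002, 0.003]
ft_force: [3.2, -0.5, 2.2]
grip_width: 0.0109
```

>>> arm_command([
  [0,1.5,0],
  [0,3,0],
  [0,4.5,0],
  [0,5,0],
  [0,5,0],
], turn=[0,0,0,0,0], hand=[1,1,1,1,1])

```text
clock: 17.97
eef_pos: [0.4722, 0.2109, 0.0614]
tool_rot: [-0.649, 0.761, 0.0, -0.001]
ft_force: [0.0, 0.8, -1.9]
grip_width: 0.0113
```

Run:
```python
from h import *
rel((.52,-.28,.19))
p,d,ci=shot('wrist','wrist6.png');P=cloud(ci,d);blobs(P,d,.074,.086)
```

```text
tcp [0.4722 0.2109 0.0614] shift cm [ 47.74 -12.4  -12.84] tool y ang 2.9842 q [ 0.42  0.43 -0.24  0.9   0.   -0.99] w 0.0113 f [ 0.   0.8 -1.9]
blob [269 266] 2980 [0.472  0.2076 0.0797] rect [0.4724 0.2107] [0.0231 0.0385] 81.0
```

>>> arm_command([
  [0,0,-3],
  [2,0,-6],
  [6,-1,-9],
  [10,-2,-12],
  [14,-3,-13],
], turn=[0,0,-0.06,-0.12,-0.18], hand=[1,1,1,1,1])

```text
clock: 18.43
eef_pos: [0.4821, 0.0846, 0.1881]
tool_rot: [0.716, -0.698, 0.002, -0.002]
ft_force: [2.2, -0.3, -1.8]
grip_width: 0.011
```

>>> arm_command([
  [4,0,0],
  [8,-0.5,0],
  [12,-1,0],
  [16,-1.5,0],
  [20,-2.5,0],
], turn=[0,0,0,0,0], hand=[1,1,1,1,1])

```text
clock: 18.85
eef_pos: [0.5091, -0.1171, 0.1854]
tool_rot: [0.714, -0.7, 0.0, -0.0]
ft_force: [1.0, 0.8, -2.4]
grip_width: 0.0111
```

>>> arm_command([
  [4,0,0],
  [8,0,0],
  [12,0,0],
  [15,0,0],
  [15,0,0],
], turn=[0,0,0,0,0], hand=[1,1,1,1,1])

```text
clock: 19.27
eef_pos: [0.5125, -0.2715, 0.1846]
tool_rot: [0.712, -0.702, 0.002, 0.001]
ft_force: [1.1, 0.3, -2.3]
grip_width: 0.011
```

>>> arm_command([
  [0,0,0],
  [0,0,0],
], turn=[0,0], hand=[1,1])

```text
clock: 19.43
eef_pos: [0.5122, -0.2646, 0.1845]
tool_rot: [0.714, -0.7, -0.0, -0.0]
ft_force: [0.5, 1.2, -1.1]
grip_width: 0.0116
```

```bash
cat >> h.py <<'E'
def held(pki,yawoff=0):
    "wrist: tray fit, held slide in tool frame, TCP target for pocket index"
    o=get_obs();p,d,ci=shot('wrist');P=cloud(ci,d);t=o['eef_pos'];M=R.from_quat(o['tool_rot']).as_matrix()
    m=(d>0)&(abs(P[...,2]-(t[2]-.039))<.006)&(abs(P[...,1]-t[1])<.05)&(abs(P[...,0]-t[0])<.09)
    q=(P[m]-t)@M;r=cv2.minAreaRect(q[:,:2].astype(np.float32));print('slab',len(q),'z',np.median(q[:,2]).round(4),np.round(r[0],4),np.round(r[1],4),round(r[2],2))
    if abs(np.percentile(q[:,1],50))<.1:
        e=np.percentile(q[:,0],99)-.019; f=(q[:,1].min()+q[:,1].max())/2+.01
        print('tab in tool',round(e,4),round(f,4))
    v,pk=fit_tray(P,d);seated(P,d,v,pk)
    a=np.arctan2(M[1,1],M[0,1]);n=(v[2]+np.pi-a+np.pi)%(2*np.pi)-np.pi
    print('turn needed',round(-n,4),'(slide yaw err in grip deg',round(r[2],2),')')
    c=np.array([pk[pki][0],pk[pki][1]])
    M2=R.from_euler('z',n).as_matrix()@M
    tgt=c-(M2[:2,:2]@[e,f]);print('TCP target',tgt.round(4));rel((*tgt,.078))
    p,d,ci=shot('side');P=cloud(ci,d);fit_tray(P,d)
E
python3 -c "
from h import *
held(1)"
```

```text
slab 8474 z 0.0411 [ 0.0001 -0.0102] [0.0387 0.1002] 0.05
tab in tool -0.0 -0.0002
tray [ 0.5164 -0.1987  0.0288] score -0.913 [4845, 4965, 3339] pockets [[0.5041, -0.121], [0.5056, -0.173], [0.5071, -0.225], [0.5086, -0.2769]]
pocket 1 tab top z 0.0758 n 163 off mm [ -1.  -10.2] [0.0114 0.005 ] 7.1 slab z [0.0197 0.0208 0.022 ]
turn needed -0.0083 (slide yaw err in grip deg 0.05 )
TCP target [ 0.5054 -0.173 ]
tcp [ 0.5122 -0.2639  0.1847] shift cm [-9.09  0.48 10.67] tool y ang -3.1198 q [-0.48  0.42  0.1   1.25  0.   -2.07] w 0.011 f [-0.2  0.3 -1.7]
tray [ 0.5145 -0.198   0.0325] score -0.897 [1930, 1663, 5040] pockets [[0.502, -0.1204], [0.5037, -0.1724], [0.5054, -0.2243], [0.5071, -0.2763]]
```

>>> arm_command([
  [-4,0.25,0],
  [-8,0.5,1],
  [-9.1,0.55,4],
  [-9.1,0.55,7],
  [-9.1,0.55,9.5],
], turn=[-0.01,-0.01,-0.01,-0.01,-0.01], hand=[1,1,1,1,1])

```text
clock: 19.95
eef_pos: [0.5046, -0.1705, 0.0893]
tool_rot: [0.72, -0.694, 0.0, -0.0]
ft_force: [-0.5, -0.6, -2.5]
grip_width: 0.0111
```

>>> arm_command([
  [0,0,1],
  [0,0,1],
  [0,0,1],
], turn=[0,0,0], hand=[1,1,1])

```text
clock: 20.2
eef_pos: [0.505, -0.1729, 0.0805]
tool_rot: [0.718, -0.696, -0.0, 0.0]
ft_force: [0.5, -1.0, -2.5]
grip_width: 0.0116
```

Run:
```python
from h import *
rel((.5047,-.1730,.0615))
p,d,ci=shot('side');fit_tray(cloud(ci,d),d)
rel((.5047,-.1730,.0615))
```

```text
tcp [ 0.505  -0.1729  0.0805] shift cm [0.01 0.03 1.9 ] tool y ang -3.1091 q [-0.33  0.43 -0.17  0.96 -0.   -1.93] w 0.0116 f [ 0.5 -1.  -2.5]
tray [ 0.5147 -0.1981  0.0306] score -0.913 [1928, 1607, 5404] pockets [[0.5023, -0.1204], [0.5039, -0.1724], [0.5055, -0.2244], [0.5071, -0.2763]]
tcp [ 0.5059 -0.1735  0.0814] shift cm [-0.05  0.13  1.99] tool y ang -3.1096 q [-0.33  0.43 -0.17  0.96  0.   -1.93] w 0.0112 f [ 0.6 -0.5 -2. ]
```

>>> arm_command([
  [0,0.05,0.6],
  [0,0.05,1.1],
  [0,0.05,1.5],
  [0,0.05,1.75],
  [0,0.05,1.9],
], turn=[0,0,0,0,0], hand=[1,1,1,1,1])

```text
clock: 20.67
eef_pos: [0.5041, -0.1737, 0.0617]
tool_rot: [0.718, -0.696, 0.0, 0.0]
ft_force: [-6.0, 1.2, 15.5]
grip_width: 0.0112
```

>>> arm_command([
  [0,0,0],
  [0,0,0],
  [0,0,0],
], turn=[0,0,0], hand=[1,1,1])

```text
clock: 20.92
eef_pos: [0.5041, -0.1737, 0.0617]
tool_rot: [0.718, -0.696, 0.0, 0.0]
ft_force: [-2.1, 0.4, 5.8]
grip_width: 0.0111
```

Light contact at floor height. I'll release, lift and look.

>>> arm_command([
  [0,0,0],
  [0,0,0],
  [0,0,0],
  [0,0,-4],
  [0,0,-8],
], turn=[0,0,0,0,0], hand=[0,0,0,0,0])

```text
clock: 21.33
eef_pos: [0.5019, -0.1725, 0.139]
tool_rot: [0.718, -0.696, -0.003, 0.002]
ft_force: [0.9, -1.0, 0.2]
grip_width: 0.071
```

>>> arm_command([
  [3,0,-2],
  [6,0,-5],
  [7,0,-6],
  [7,0,-6],
  [7,0,-6],
], turn=[0,0,0,0,0], hand=[0,0,0,0,0])

```text
clock: 21.75
eef_pos: [0.5066, -0.2437, 0.201]
tool_rot: [0.718, -0.696, 0.0, -0.0]
ft_force: [1.3, -0.4, -0.0]
grip_width: 0.0852
```

Run:
```python
from h import *
rel((.5945,.1416,.16))
p,d,ci=shot('wrist','wrist7.png');P=cloud(ci,d);v,pk=fit_tray(P,d);seated(P,d,v,pk)
rel((.5945,.1416,.16))
```

```text
tcp [ 0.5066 -0.2437  0.201 ] shift cm [-38.25  -9.94   4.11] tool y ang -3.1114 q [-0.45  0.38  0.09  1.27  0.   -2.05] w 0.0852 f [ 1.3 -0.4 -0. ]
tray [ 0.5162 -0.1979  0.0302] score -0.871 [3112, 4402, 3161] pockets [[0.5038, -0.1202], [0.5054, -0.1722], [0.507, -0.2242], [0.5085, -0.2762]]
pocket 1 tab top z 0.0784 n 362 off mm [-0.6 -2.2] [0.0108 0.023 ] 1.7 slab z [0.0198 0.0208 0.0223]
pocket 2 tab top z 0.0784 n 411 off mm [-0.7 -1.8] [0.0118 0.0222] 1.6 slab z [0.0196 0.0207 0.0222]
tcp [ 0.5058 -0.2427  0.1998] shift cm [-38.13 -10.07   4.01] tool y ang -3.1103 q [-0.45  0.39  0.09  1.27  0.   -2.05] w 0.0853 f [-1.5  0.5 -0.1]
```

Both are seated. Slide 3 is next.

>>> arm_command([
  [-4,-1,0],
  [-8,-2,0],
  [-12,-3,0],
  [-16,-4,0],
  [-20,-5,0],
], turn=[0,0,0,0,0], hand=[0,0,0,0,0])

```text
clock: 22.22
eef_pos: [0.5485, -0.0388, 0.1987]
tool_rot: [0.719, -0.696, -0.002, 0.001]
ft_force: [0.1, -0.4, -0.4]
grip_width: 0.0855
```

>>> arm_command([
  [-4,-1,0.5],
  [-8,-2,1],
  [-12,-3,2],
  [-16,-4,3],
  [-18.2,-5,4],
], turn=[0.04,0.08,0.12,0.16,0.187], hand=[0,0,0,0,0.3])

```text
clock: 22.63
eef_pos: [0.5921, 0.1469, 0.1584]
tool_rot: [-0.651, 0.759, 0.002, -0.001]
ft_force: [-0.3, -0.3, -0.3]
grip_width: 0.0753
```

>>> arm_command([
  [0,0,0],
  [0,0,0],
  [0,0,0],
], turn=[0,0,0], hand=[0.3,0.3,0.3])

```text
clock: 22.88
eef_pos: [0.5927, 0.1419, 0.1593]
tool_rot: [-0.651, 0.759, 0.001, -0.002]
ft_force: [-0.1, 0.1, -0.2]
grip_width: 0.0598
```

Run:
```python
from h import *
p,d,ci=shot('wrist');P=cloud(ci,d);blobs(P,d,.074,.086)
rel((.5945,.1416,.06))
```

```text
blob [ 0 34] 277 [0.755  0.0117 0.0782] rect [0.7561 0.0116] [0.0116 0.007 ] 64.6
blob [309 199] 611 [0.5946 0.1405 0.0804] rect [0.5947 0.1412] [0.0221 0.0113] 80.9
tcp [0.5932 0.1412 0.1601] shift cm [-0.07 -0.14 10.01] tool y ang 2.9863 q [ 0.23  0.5   0.17  1.24 -0.   -1.18] w 0.0597 f [ 0.7 -0.2  0.8]
```

>>> arm_command([
  [0,-0.15,2],
  [0,-0.15,5],
  [0,-0.15,7.5],
  [0,-0.15,9],
  [0,-0.15,10],
], turn=[0,0,0,0,0], hand=[0.3,0.3,0.3,0.3,0.3])

```text
clock: 23.35
eef_pos: [0.5943, 0.1394, 0.0591]
tool_rot: [-0.649, 0.761, 0.001, -0.002]
ft_force: [-0.5, -0.4, -0.2]
grip_width: 0.0597
```

>>> arm_command([
  [0,0,0],
  [0,0,0],
  [0,0,0],
  [0,0,0],
  [0,0,0],
], turn=[0,0,0,0,0], hand=[0.3,0.5,1,1,1])

```text
clock: 23.77
eef_pos: [0.5966, 0.1415, 0.0626]
tool_rot: [-0.65, 0.76, -0.0, 0.001]
ft_force: [-0.7, -0.1, 18.7]
grip_width: 0.0113
```

>>> arm_command([
  [0,0,0],
  [0,0,0],
  [0,0,0],
], turn=[0,0,0], hand=[1,1,1])

```text
clock: 24.02
eef_pos: [0.597, 0.1416, 0.0627]
tool_rot: [-0.65, 0.76, -0.001, 0.001]
ft_force: [0.4, -0.3, 5.6]
grip_width: 0.0113
```

>>> arm_command([
  [0,1.5,0],
  [0,3,0],
  [0,4.5,0],
  [0,6,0],
  [0,7.5,0],
], turn=[0,0,0,0,0], hand=[1,1,1,1,1])

```text
clock: 24.43
eef_pos: [0.5236, 0.1533, 0.0624]
tool_rot: [-0.65, 0.76, -0.002, 0.002]
ft_force: [2.1, -0.6, 2.2]
grip_width: 0.0112
```

>>> arm_command([
  [0,1.5,0],
  [0,3,0],
  [0,4.5,0],
  [0,5,0],
  [0,5,0],
], turn=[0,0,0,0,0], hand=[1,1,1,1,1])

```text
clock: 24.85
eef_pos: [0.4706, 0.1606, 0.0606]
tool_rot: [-0.65, 0.76, 0.0, -0.001]
ft_force: [0.1, 0.0, -2.0]
grip_width: 0.0108
```

Run:
```python
from h import *
rel((.52,-.265,.19))
p,d,ci=shot('wrist');P=cloud(ci,d);blobs(P,d,.074,.086)
p,d,ci=shot('side');P=cloud(ci,d);v,pk=fit_tray(P,d);seated(P,d,v,pk)
```

```text
tcp [0.4706 0.1606 0.0606] shift cm [ 41.31 -11.4  -12.92] tool y ang 2.9871 q [ 0.33  0.4  -0.29  0.88  0.   -1.09] w 0.0108 f [ 0.1  0.  -2. ]
blob [269 266] 3009 [0.4704 0.1571 0.0797] rect [0.4708 0.1602] [0.0239 0.0382] 82.5
tray [ 0.5148 -0.1977  0.0288] score -0.87 [2672, 1423, 5677] pockets [[0.5025, -0.12], [0.504, -0.172], [0.5055, -0.224], [0.507, -0.276]]
pocket 1 tab top z 0.0774 n 65 off mm [-1.2 -3.5] [0.0121 0.0237] 3.1 slab z [0.0186 0.0207 0.0234]
pocket 2 tab top z 0.0777 n 69 off mm [-1.5 -2.4] [0.0125 0.0234] 2.0 slab z [0.0181 0.0207 0.0235]
```

>>> arm_command([
  [0,0,-3],
  [2,0,-6],
  [6,-1,-9],
  [10,-2,-12],
  [14,-3,-13],
], turn=[0,0,-0.06,-0.12,-0.187], hand=[1,1,1,1,1])

```text
clock: 25.37
eef_pos: [0.481, 0.0343, 0.1875]
tool_rot: [0.72, -0.694, 0.002, -0.002]
ft_force: [1.3, 0.7, -2.5]
grip_width: 0.0112
```

>>> arm_command([
  [4,0,0],
  [8,-0.5,0],
  [12,-1,0],
  [16,-1.5,0],
  [20,-2,0],
], turn=[0,0,0,0,0], hand=[1,1,1,1,1])

```text
clock: 25.78
eef_pos: [0.5058, -0.1672, 0.1847]
tool_rot: [0.718, -0.696, 0.001, -0.0]
ft_force: [1.0, 1.0, -2.2]
grip_width: 0.0111
```

>>> arm_command([
  [4,0,0],
  [8,0,0],
  [11,0,0],
  [11,0,0],
  [11,0,0],
], turn=[0,0,0,0,0], hand=[1,1,1,1,1])

```text
clock: 26.2
eef_pos: [0.5085, -0.2769, 0.1838]
tool_rot: [0.717, -0.697, -0.0, -0.0]
ft_force: [0.6, 0.7, -2.2]
grip_width: 0.0108
```

```bash
python3 -c "
from h import *
held(2)"
```

```text
slab 8647 z 0.04 [ 0.0006 -0.0104] [0.1003 0.0387] 89.94
tab in tool 0.0005 -0.0004
tray [ 0.5164 -0.1986  0.0305] score -0.893 [4135, 4107, 3051] pockets [[0.504, -0.1209], [0.5056, -0.1729], [0.5072, -0.2249], [0.5088, -0.2768]]
pocket 2 tab top z 0.0787 n 222 off mm [-1.2  2.2] [0.0107 0.0156] 1.4 slab z None
turn needed -0.0032 (slide yaw err in grip deg 89.94 )
TCP target [ 0.5068 -0.2245]
tcp [ 0.5084 -0.2753  0.1838] shift cm [-5.070e+00  1.000e-02  1.059e+01] tool y ang -3.1122 q [-0.5   0.43  0.11  1.25  0.   -2.1 ] w 0.0113 f [-0.1  0.1 -2.8]
tray [ 0.5147 -0.1982  0.0317] score -0.886 [1870, 1382, 4967] pockets [[0.5023, -0.1205], [0.5039, -0.1725], [0.5056, -0.2245], [0.5072, -0.2765]]
```

>>> arm_command([
  [-3,0.1,0],
  [-5.05,0.1,2],
  [-5.05,0.1,5],
  [-5.05,0.1,8],
  [-5.05,0.1,10],
], turn=[0,0,0,0,0], hand=[1,1,1,1,1])

```text
clock: 26.72
eef_pos: [0.5051, -0.2211, 0.0825]
tool_rot: [0.719, -0.695, -0.001, 0.0]
ft_force: [0.4, -0.4, -2.5]
grip_width: 0.0111
```

>>> arm_command([
  [0,0,0.4],
  [0,0,0.4],
  [0,0,0.4],
], turn=[0,0,0], hand=[1,1,1])

```text
clock: 26.97
eef_pos: [0.5068, -0.2233, 0.0816]
tool_rot: [0.719, -0.695, 0.001, -0.0]
ft_force: [0.9, -0.7, -1.2]
grip_width: 0.0114
```

Run:
```python
from h import *
rel((.506,-.2245,.0605))
p,d,ci=shot('side');fit_tray(cloud(ci,d),d)
rel((.506,-.2245,.0605))
```

```text
tcp [ 0.5068 -0.2233  0.0816] shift cm [0.11 0.09 2.11] tool y ang -3.1088 q [-0.42  0.47 -0.12  0.99  0.   -2.02] w 0.0114 f [ 0.9 -0.7 -1.2]
tray [ 0.5147 -0.1982  0.0327] score -0.901 [1680, 1071, 5125] pockets [[0.5021, -0.1206], [0.5038, -0.1726], [0.5055, -0.2245], [0.5072, -0.2765]]
tcp [ 0.5073 -0.2239  0.0823] shift cm [0.05 0.14 2.18] tool y ang -3.1093 q [-0.42  0.47 -0.11  0.99  0.   -2.02] w 0.0109 f [ 0.3 -0.2 -1.3]
```

>>> arm_command([
  [0.05,0.1,0.6],
  [0.05,0.1,1.2],
  [0.05,0.1,1.7],
  [0.05,0.1,1.95],
  [0.05,0.1,2.1],
], turn=[0,0,0,0,0], hand=[1,1,1,1,1])

```text
clock: 27.43
eef_pos: [0.5046, -0.2245, 0.0606]
tool_rot: [0.718, -0.696, -0.0, 0.0]
ft_force: [-6.8, 2.4, 18.7]
grip_width: 0.0109
```

>>> arm_command([
  [0,0,0],
  [0,0,0],
  [0,0,0],
], turn=[0,0,0], hand=[1,1,1])

```text
clock: 27.68
eef_pos: [0.5046, -0.2245, 0.0607]
tool_rot: [0.718, -0.696, 0.0, 0.0]
ft_force: [-2.9, 0.7, 6.2]
grip_width: 0.0111
```

>>> arm_command([
  [0,0,0],
  [0,0,0],
  [0,0,0],
  [0,0,-4],
  [0,0,-8],
], turn=[0,0,0,0,0], hand=[0,0,0,0,0])

```text
clock: 28.1
eef_pos: [0.5026, -0.2233, 0.1374]
tool_rot: [0.718, -0.696, -0.004, 0.001]
ft_force: [0.8, -1.5, 0.8]
grip_width: 0.0709
```

>>> arm_command([
  [2,0,-3],
  [3,0,-6],
  [3,0,-8],
  [3,0,-8],
  [3,0,-8],
], turn=[0,0,0,0,0], hand=[0,0,0,0,0])

```text
clock: 28.52
eef_pos: [0.5067, -0.255, 0.2209]
tool_rot: [0.718, -0.696, 0.002, -0.001]
ft_force: [-1.2, 0.5, -0.7]
grip_width: 0.0855
```

Run:
```python
from h import *
p,d,ci=shot('wrist','wrist8.png');P=cloud(ci,d);v,pk=fit_tray(P,d);seated(P,d,v,pk)
rel((.48,.38,.255))
p,d,ci=shot('side')
for q in spot_point('side','clamp_grip')[:2]:print('grip',q,dep(ci,d,*q['location']).round(3))
```

```text
tray [ 0.5164 -0.1981  0.0334] score -0.826 [3137, 4503, 3111] pockets [[0.5038, -0.1205], [0.5055, -0.1724], [0.5073, -0.2244], [0.509, -0.2764]]
pocket 1 tab top z 0.0784 n 339 off mm [-0.7 -1.9] [0.0116 0.0225] 2.1 slab z [0.0198 0.0209 0.0224]
pocket 2 tab top z 0.0785 n 350 off mm [-0.7 -1.4] [0.011  0.0225] 1.8 slab z [0.0197 0.0208 0.0222]
pocket 3 tab top z 0.0785 n 373 off mm [-2.1 -1. ] [0.0114 0.0217] 1.7 slab z [0.0196 0.0208 0.0221]
tcp [ 0.5058 -0.2543  0.2192] shift cm [-63.48   0.59  -3.58] tool y ang -3.1102 q [-0.47  0.38  0.14  1.32  0.   -2.07] w 0.0855 f [-0.7  1.1 -1. ]
grip {'location': [45.4, 279.7], 'conf': 0.92} [0.568 0.373 0.266]
```

View pics/wrist8.png

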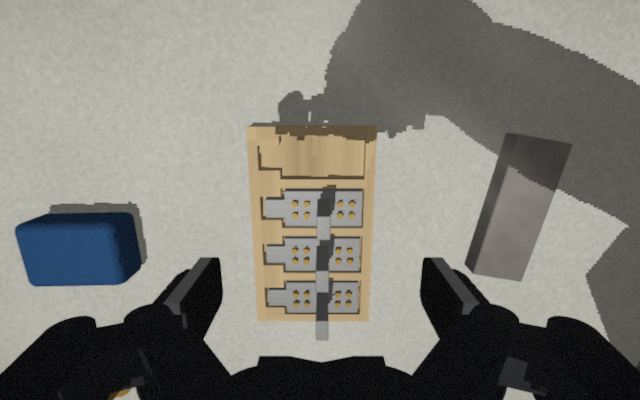

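All three slides sit flat in pockets 1–3. Now back to the clamp handle.

>>> arm_command([
  [-4,0,-1],
  [-8,0,-2],
  [-12,0,-3],
  [-16,0,-3.5],
  [-20,0,-3.5],
], turn=[0,0,0,0,0], hand=[0.2,0.2,0.2,0.2,0.2])

```text
clock: 29.08
eef_pos: [0.4991, -0.0527, 0.2543]
tool_rot: [0.718, -0.696, -0.0, 0.0]
ft_force: [0.4, 0.2, -0.4]
grip_width: 0.0682
```

>>> arm_command([
  [-4,0,0],
  [-8,0,0],
  [-12,0,0],
  [-16,0,0],
  [-20,0.5,0],
], turn=[0.12,0.24,0.36,0.48,0.6], hand=[0.2,0.2,0.2,0.2,0.2])

```text
clock: 29.5
eef_pos: [0.4897, 0.1307, 0.2529]
tool_rot: [-0.5, 0.866, 0.0, -0.001]
ft_force: [0.3, 0.5, -0.2]
grip_width: 0.068
```

>>> arm_command([
  [-3,2.1,0],
  [-6,4.1,0],
  [-9,6.2,0],
  [-12.4,8.5,0],
  [-12.4,8.5,0],
], turn=[0.12,0.24,0.36,0.48,0.6], hand=[0.2,0.2,0.2,0.2,0.2])

```text
clock: 29.92
eef_pos: [0.4766, 0.2843, 0.2522]
tool_rot: [-0.227, 0.974, 0.001, -0.001]
ft_force: [0.4, -0.3, -0.2]
grip_width: 0.0686
```

>>> arm_command([
  [0,0,0],
  [0,0,0],
  [0,0,0],
  [0,0,0],
  [0,0,0],
], turn=[0.12,0.24,0.36,0.48,0.56], hand=[0.2,0.2,0.2,0.2,0.2])

```text
clock: 30.33
eef_pos: [0.4774, 0.2786, 0.2525]
tool_rot: [0.054, 0.999, -0.001, -0.002]
ft_force: [-0.4, -0.9, 1.0]
grip_width: 0.068
```

Run:
```python
from h import *
rel((.490,.392,.254))
p,d,ci=shot('wrist','wrist9.png')
P=cloud(ci,d);m=(d>0)&(P[...,2]>.2)&(P[...,0]>.5)&(P[...,1]>.3)
print(m.sum(),P[m].min(0) if m.sum() else 0,P[m].max(0) if m.sum() else 0)
```

```text
tcp [0.4774 0.2786 0.2525] shift cm [-0.04 11.41 -0.17] tool y ang 1.4634 q [0.53 0.35 0.17 1.4  0.   0.64] w 0.068 f [-0.4 -0.9  1. ]
1 [0.59813676 0.35917906 0.20792141] [0.59813676 0.35917906 0.20792141]
```

>>> arm_command([
  [0,4,0],
  [0,8,0],
  [0,11.4,0],
  [0,11.4,0],
  [0,11.4,0],
], turn=[0.05,0.05,0.05,0.05,0.05], hand=[0.2,0.2,0.2,0.2,0.2])

```text
clock: 30.8
eef_pos: [0.4891, 0.3934, 0.2517]
tool_rot: [0.074, 0.997, -0.002, -0.002]
ft_force: [-0.4, -0.9, -0.8]
grip_width: 0.0682
```

>>> arm_command([
  [0,0,0],
  [0,0,0],
], turn=[0,0], hand=[0.2,0.2])

```text
clock: 30.97
eef_pos: [0.4898, 0.3909, 0.254]
tool_rot: [0.076, 0.997, -0.001, -0.001]
ft_force: [-0.4, 0.2, 0.5]
grip_width: 0.0681
```

Run:
```python
from h import *
p,d,ci=shot('wrist','wrist10.png')
for q in spot_point('wrist','clamp_grip')[:2]:
    r,c=q['location'];print('grip',q,ray(ci,r,c,.2587).round(4),dep(ci,d,r,c).round(4))
rel((.5632,.3807,.254))
```

```text
tcp [0.4902 0.3908 0.2548] shift cm [-7.37  0.12  0.08] tool y ang 1.4169 q [ 0.67  0.5   0.41  1.48 -0.    0.83] w 0.0685 f [-0.  -0.5  0.7]
```

View pics/wrist10.png

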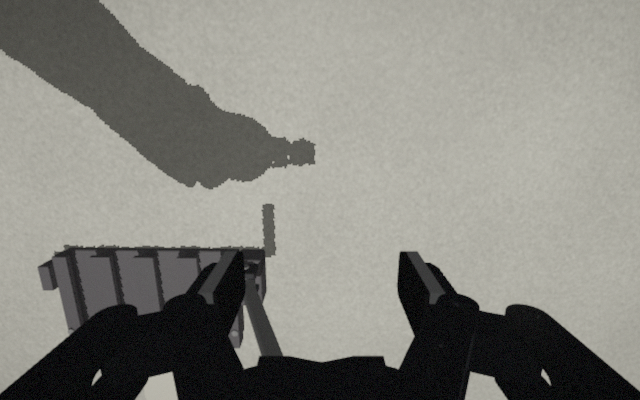

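The arm bar runs up between the jaws, at pixels (255–355, 245–275). The handle is behind the palm, as computed. I'll advance to straddle it.

>>> arm_command([
  [-2,0.1,0],
  [-4,0.1,0],
  [-6,0.1,0],
  [-7.3,0.1,0],
  [-7.3,0.1,0],
], turn=[0,0,0,0,0], hand=[0.2,0.2,0.2,0.2,0.2])

```text
clock: 31.48
eef_pos: [0.5649, 0.3798, 0.2543]
tool_rot: [0.078, 0.997, -0.0, 0.001]
ft_force: [-1.4, 0.3, -0.1]
grip_width: 0.0683
```

>>> arm_command([
  [0,0,0],
  [0,0,0],
  [0,0,0],
  [0,0,0],
  [0,0,0],
], turn=[0,0,0,0,0], hand=[0.6,1,1,1,1])

```text
clock: 31.9
eef_pos: [0.5613, 0.3799, 0.2553]
tool_rot: [0.076, 0.997, -0.002, -0.0]
ft_force: [-1.3, -5.0, -0.9]
grip_width: 0.0114
```

>>> arm_command([
  [0,0,0],
  [0,0,0],
], turn=[0,0], hand=[1,1])

```text
clock: 32.07
eef_pos: [0.5613, 0.38, 0.2553]
tool_rot: [0.077, 0.997, -0.002, -0.0]
ft_force: [-2.8, -6.2, 3.8]
grip_width: 0.0119
```

>>> arm_command([
  [0,-2.6,-0.85],
  [0,-5.3,-1.4],
  [0,-8.1,-1.6],
  [0,-10.8,-1.5],
  [0,-13.55,-1.1],
], turn=[0,0,0,0,0], hand=[1,1,1,1,1])

```text
clock: 32.48
eef_pos: [0.5402, 0.2491, 0.268]
tool_rot: [0.075, 0.997, 0.003, 0.0]
ft_force: [-2.6, 3.1, 2.6]
grip_width: 0.0119
```

>>> arm_command([
  [0,-2.65,0.75],
  [0,-5.2,1.85],
  [0,-7.6,3.2],
  [0,-9.8,4.85],
  [0,-11.8,6.75],
], turn=[0,0,0,0,0], hand=[1,1,1,1,1])

```text
clock: 32.9
eef_pos: [0.5212, 0.1313, 0.1984]
tool_rot: [0.076, 0.997, 0.001, -0.001]
ft_force: [-3.5, 2.8, 0.9]
grip_width: 0.0118
```

>>> arm_command([
  [0,-1.75,2.1],
  [0,-3.25,4.45],
  [0,-4.45,6.95],
  [0,-5.35,9.55],
  [0,-5.9,12.2],
], turn=[0,0,0,0,0], hand=[1,1,1,1,1])

```text
clock: 33.32
eef_pos: [0.5117, 0.0718, 0.075]
tool_rot: [0.077, 0.997, -0.001, -0.002]
ft_force: [-3.4, 0.3, -0.5]
grip_width: 0.0123
```

>>> arm_command([
  [0,-0.2,1.5],
  [0,-0.25,2.7],
  [0,-0.25,2.7],
], turn=[0,0,0], hand=[1,1,1])

```text
clock: 33.57
eef_pos: [0.5112, 0.069, 0.0464]
tool_rot: [0.077, 0.997, -0.002, -0.003]
ft_force: [-3.8, -5.6, -0.8]
grip_width: 0.0118
```

>>> arm_command([
  [0,0,0],
  [0,0,0],
  [0,0,0],
  [0,0,0],
  [0,0,0],
], turn=[0,0,0,0,0], hand=[0.3,0.3,0.3,0.3,0.3])

```text
clock: 33.98
eef_pos: [0.5154, 0.0711, 0.0501]
tool_rot: [0.076, 0.997, 0.0, 0.001]
ft_force: [0.3, 0.2, -0.7]
grip_width: 0.0601
```

>>> arm_command([
  [0,0,-3],
  [0,0,-6],
  [0,0,-10],
  [2,0,-14],
  [4,0,-18],
], turn=[0,0,0,0,0], hand=[0.3,0.3,0.3,0.3,0.3])

```text
clock: 34.4
eef_pos: [0.4777, 0.0765, 0.2257]
tool_rot: [0.076, 0.997, 0.0, 0.001]
ft_force: [0.3, 0.2, 0.4]
grip_width: 0.0594
```

>>> arm_command([
  [3,0,0],
  [5,0,0],
  [5,0,0],
  [5,0,0],
], turn=[0,0,0,0], hand=[0.3,0.3,0.3,0.3])

```text
clock: 34.73
eef_pos: [0.4279, 0.0842, 0.2246]
tool_rot: [0.076, 0.997, 0.0, 0.001]
ft_force: [0.4, -0.2, -0.2]
grip_width: 0.06
```

Run:
```python
from h import *
p,d,ci=shot('side','side9.png');P=cloud(ci,d);v,pk=fit_tray(P,d);seated(P,d,v,pk)
for q in spot_point('side','clamp_grip')[:1]:print('grip',q,dep(ci,d,*q['location']).round(4))
pc=cv2.imread('pics/side9.png');cv2.imwrite('pics/side9c.png',cv2.resize(pc[60:340,200:480],(600,600)))
```

```text
tray [ 0.5148 -0.1979  0.0326] score -0.833 [2993, 878, 5624] pockets [[0.5022, -0.1203], [0.5039, -0.1722], [0.5056, -0.2242], [0.5073, -0.2762]]
pocket 1 tab top z 0.0773 n 70 off mm [-0.9 -3.6] [0.0128 0.0243] 1.6 slab z [0.0179 0.0209 0.0236]
pocket 2 tab top z 0.078 n 67 off mm [-1.  -2.7] [0.0123 0.0243] 1.1 slab z [0.0181 0.0207 0.0232]
pocket 3 tab top z 0.0777 n 80 off mm [-2.7 -2.3] [0.0118 0.0217] 0.6 slab z [0.0183 0.0208 0.0234]
grip {'location': [273.5, 329.6], 'conf': 0.73} [ 0.4977 -0.2219  0.0422]
```

View pics/side9c.png

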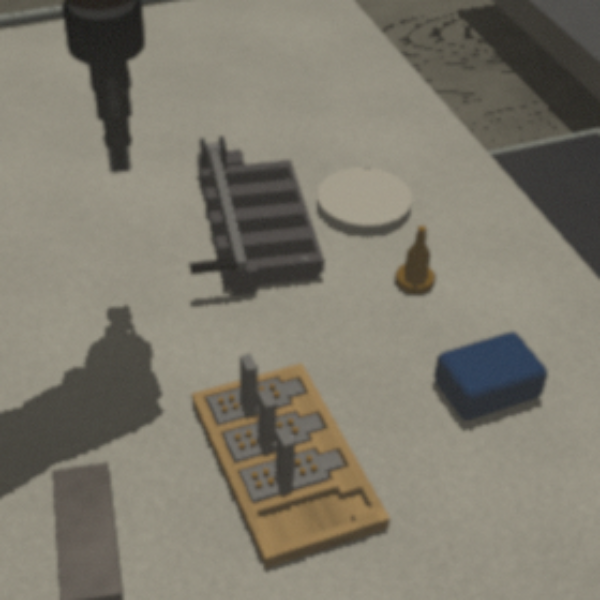

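The side picture shows the arm lying down across the empty stand. The handle is at about pixel (184, 298), against (183, 300) at the start. The three slides lie in the tray and the bystanders are in place.

```bash
python3 -c "
from workcell import *
print(job_done())"
```

```text
the job is handed in; nothing more can be done
None
```

The tag stand is cleared and the job is handed in, at about 35 s of the 208 s allowed; no verdict was reported. I swung the clamp arm open and drew out the three slides present. Channel 4 was empty. Slides 1, 2 and 3 went into tray pockets 1, 2 and 3, and then I lowered the clamp arm across the empty stand.

**Slides:** the last wrist and side views showed all three level. The wrist view put their tabs within 2.4 mm of the pocket points. The side view gave up to 3.7 mm, mostly from the edge of view and camera bias, against a limit of 6 mm. The two cameras disagreed on the tray's x position by 1–2 mm.

**Clamp:** the handle ended within 2 pixels of its starting place in the side picture. The final automatic `clamp_grip` detection failed, giving a false hit on the tray, so I judged the arm down by eye and from the handle's height when I let go.

**Other things seen:**
- There was one short 53 N reading on the wrist when slide 1 touched down.
- I saw no tray knock or grip slip.
- By eye in the last picture, the hoof block, saucer, whetstone and nozzle had not moved.

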